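# Unstack the tube blocks into their colour-matched docking trays

### The job

The four metal tube blocks were left piled crosswise, two and two. Take the piles apart and lay each block in the docking tray whose rim has its own colour, flat on the tray's floor inside the rim. Keep the blocks upright and set them down gently; do not drop them.

Things in the scene. Friction and masses are not known exactly. Their poses are not given: they have to be found in the camera images.
- block_red: red metal tube block, solid, 100 x 56 x 28 mm (length along x, width along y), 0.2 to 0.4 kg, dark wells in its top; origin: centre of its underside, z up. The blocks differ only in colour and start in two piles of two; the upper one (underside at z = 28 mm) lies roughly crosswise on the lower one, which stands on the worktop
- block_blue: blue metal tube block, solid, 100 x 56 x 28 mm (length along x, width along y), 0.2 to 0.4 kg, dark wells in its top; origin: centre of its underside, z up. The blocks differ only in colour and start in two piles of two; the upper one (underside at z = 28 mm) lies roughly crosswise on the lower one, which stands on the worktop
- block_green: green metal tube block, solid, 100 x 56 x 28 mm (length along x, width along y), 0.2 to 0.4 kg, dark wells in its top; origin: centre of its underside, z up. The blocks differ only in colour and start in two piles of two; the upper one (underside at z = 28 mm) lies roughly crosswise on the lower one, which stands on the worktop
- block_gold: golden-yellow metal tube block, solid, 100 x 56 x 28 mm (length along x, width along y), 0.2 to 0.4 kg, dark wells in its top; origin: centre of its underside, z up. The blocks differ only in colour and start in two piles of two; the upper one (underside at z = 28 mm) lies roughly crosswise on the lower one, which stands on the worktop
- dock_red: docking tray with red rim and tab and grey floor, fixed, empty at the start: outside 126 x 82 mm (length along x), floor 3 mm thick, rim 4 mm wide and 9 mm high above the worktop, inside 118 x 74 mm; a block fits lengthwise with 9 mm of play all round. Tab on its -x end: 11 mm long, 4 mm high. Origin: centre of its underside, z up
- dock_blue: docking tray with blue rim and tab and grey floor, fixed, empty at the start: outside 126 x 82 mm (length along x), floor 3 mm thick, rim 4 mm wide and 9 mm high above the worktop, inside 118 x 74 mm; a block fits lengthwise with 9 mm of play all round. Tab on its -x end: 11 mm long, 4 mm high. Origin: centre of its underside, z up
- dock_green: docking tray with green rim and tab and grey floor, fixed, empty at the start: outside 126 x 82 mm (length along x), floor 3 mm thick, rim 4 mm wide and 9 mm high above the worktop, inside 118 x 74 mm; a block fits lengthwise with 9 mm of play all round. Tab on its -x end: 11 mm long, 4 mm high. Origin: centre of its underside, z up
- dock_gold: docking tray with golden-yellow rim and tab and grey floor, fixed, empty at the start: outside 126 x 82 mm (length along x), floor 3 mm thick, rim 4 mm wide and 9 mm high above the worktop, inside 118 x 74 mm; a block fits lengthwise with 9 mm of play all round. Tab on its -x end: 11 mm long, 4 mm high. Origin: centre of its underside, z up
Things that resemble listed ones, but are neither listed nor needed, are in the scene too. What is shaped like the block_gold but white is not meant.

How it is judged (in metres and radians):
At the end, for the whole second after the job is handed in: Each block rests in the tray of its own colour: centre within 16 mm of the tray's centre horizontally, underside on the tray floor (less than 6 mm above the tray's underside), level within 0.06 rad, at rest and released (horizontal distance between block_red and dock_red below 0.016 m and z of block_red in the frame of dock_red between -0.001 and 0.006 m and angle between each of block_red, block_blue, block_green, block_gold's own z axis and vertical below 0.06 rad and linear speed of each of block_red, block_blue, block_green, block_gold below 0.02 m/s and angular speed of each of block_red, block_blue, block_green, block_gold below 0.2 rad/s and horizontal distance between block_blue and dock_blue below 0.016 m and z of block_blue in the frame of dock_blue between -0.001 and 0.006 m and horizontal distance between block_green and dock_green below 0.016 m and z of block_green in the frame of dock_green between -0.001 and 0.006 m and horizontal distance between block_gold and dock_gold below 0.016 m and z of block_gold in the frame of dock_gold between -0.001 and 0.006 m); the robot touches nothing.
It fails at once if a block is tipped by more than 0.6 rad (angle between any of block_red, block_blue, block_green, block_gold's own z axis and vertical above 0.6 rad).
It fails at once if a block is dropped (falls free, touching nothing, faster than 0.5 m/s) ((contact force between block_red and anything else below 0.02 N and linear speed of block_red above 0.5 m/s) or (contact force between block_blue and anything else below 0.02 N and linear speed of block_blue above 0.5 m/s) or (contact force between block_green and anything else below 0.02 N and linear speed of block_green above 0.5 m/s) or (contact force between block_gold and anything else below 0.02 N and linear speed of block_gold above 0.5 m/s)).
It also fails if it takes over 104 s, if anything falls off the work surface, if the arm or the gripper's body presses on something with over 40 N, if the wrist force passes 120 N, or if a joint passes its speed limit or range.

### The arm

A 7-joint arm with a two-finger parallel gripper is mounted at the origin on a cart in front of the work surface, level with it; the furniture and walls round the work are solid. World frame = base frame: x ahead of the robot, y to its left, z up, the work surface at z = 0. Lengths are in mm, angles in rad, forces in N, time in s.
With the tool pointing down it reaches from about 400 to 850 mm from the base axis. Payload 4.5 kg.
Tool frame: the origin (TCP) lies at the very end of the fingers, on their centre line; the grasp point (between the pads) lies 19 mm behind it; z points along the fingers, y is the line along which they close (so a half turn about z gives the same grasp; the last joint's range is limited). The gripper opens to 85 mm and grips with 20 to 120 N. Pads are 22 mm wide; open, the fingers measure 114 mm over their backs; the gripper's body (76 mm by 85 mm) begins 54 mm behind the grasp point. The pads swing forward as they close: fully open they stand 13 mm farther back than shut.
Start: joints at [1.176, 0.689, -0.195, 1.565, 0.157, 0.902, -0.215], TCP at [259.893, -568.427, 231.317] pointing down, gripper open.
Joint ranges: [-3.01, 3.01], [-0.46, 2.08], [-1.47, 1.51], [0.13, 2.56], [-1, 4.14], [0.04, 2.09], [-2.66, 2.66]. Speed limits (rad/s): [2.57, 2.57, 3.14, 3.14, 3.14, 3.14, 3.14].

### API

Orientations are given as a unit quaternion [w, x, y, z].
In Python, from plant import get_obs, snapshot, hand_in gives the robot as it stands.
- The arm moves only by the shell command python3 -m inch 'ROWS'. ROWS is JSON, a list of rows, each a list of 3 entries, a list of its own where there are three numbers: the turn, a rotation vector about the tool's x, y, z in degrees, then the shift along the tool's x, y, z in m, then the finger opening in m, from 0 to 0.0854. A call has 1 to 10 rows; each row shifts and turns the commanded pose from where the row before left it, along the tool's axes as they then stand; what a row does not reach is not made up. A row lasts 1/12 s, in which the tool goes at most 41.7 mm and 7.16 degrees, less where a joint would pass 70% of its speed; a pose out of reach is approached as far as the arm can. A call is refused whole if a number of a shift passes 0.0417 or a number of a turn 7.16, either way. A call with a gripper value outside its range is refused whole. The fingers move at their own pace and stop on an object; the grip force is fixed at half the most. Time passes only in rows, so rows that do not move let the fingers close. It gives the time, the measured TCP pose, the force, the opening and the grip force at its end, in the units of the state.
- get_obs(): the state, without advancing time (a new reading comes with each control period).
- snapshot(name): name is "scene" or "top" or "wrist"; returns a dict with "img" (420x560x3 uint8, red, green, blue), "fx", "fy", "cx", "cy" (pixels), "camera_from_world" (4x4, takes a point from world to camera coordinates). Camera axes: x right, y down, z forward; pixel columns grow to the right and rows downward; lengths in mm; the calibration is good to about 2 mm. A picture is of the moment at which its call begins. There is no depth.
- hand_in(): hands the job in; it is judged then, once.
The state is a dict: "clock": time; "q": joint angles; "dq": joint speeds; "joint_torque": joint torques, N m; "tcp_pos": TCP position; "tcp_rot": TCP orientation; "force": force on the tool from outside, world axes, zero at the start; "moment": the same for the moment, N m; "finger_gap": finger opening in mm; "grasp_force": force on a finger pad.
Only numpy, scipy, OpenCV 4.12 (cv2) and the standard library are available. Lean on these libraries where they do the work, as an engineer would, in place of code of your own. Each camera call takes 0.05 s, during which the arm holds its last target. There are 200 camera calls.

## Working session

There is one attempt and no reset: what is moved stays moved. The work goes in short steps, Python scripts to look and compute and a shell command to move; the robot and the scene stay as the last step left them, time stands still between calls to the robot, and variables do not carry over. Pictures are saved under pics/ and viewed, at most 14 in all, crops included, and the job is handed in when it is done.

```bash
mkdir -p pics; ls; python3 - <<'E'
from plant import get_obs, snapshot
import cv2,numpy as np
o=get_obs();print(o)
for n in("scene","top"):
    s=snapshot(n);cv2.imwrite(f"pics/{n}0.png",s["img"][:,:,::-1]);np.savez(f"pics/{n}0.npz",**s)
    print(n,s["fx"],s["fy"],s["cx"],s["cy"],np.round(s["camera_from_world"],3).tolist())
E
```

```text
pics
{'clock': 0.0, 'q': array([ 1.17580616,  0.69000878, -0.19450547,  1.56639408,  0.15729529,
        0.90248414, -0.2151227 ]), 'dq': array([ 1.91591624e-03,  8.74985880e-04, -1.57089210e-03,  6.85719825e-04,
        7.26883933e-05,  9.63622730e-04,  3.81078394e-04]), 'joint_torque': array([-1.39703494e-03, -5.39606237e+01, -1.26739170e+00, -1.58542210e+01,
        8.96121928e-03,  9.38997284e-03,  3.12349425e-05]), 'tcp_pos': array([ 259.52655108, -567.82827774,  230.45502476]), 'tcp_rot': array([-9.12771463e-04,  9.77098621e-01,  2.12784820e-01, -2.69171639e-04]), 'force': array([ 0.32538872, -0.65188202,  0.32702525]), 'moment': array([-0.01395283,  0.01257714, -0.01891309]), 'grasp_force': 0.0, 'finger_gap': 85.20336361245589}
scene 470.27792800297624 470.27792800297624 283.2743687914769 202.41425842034593 [[-0.851, -0.525, 0.009, 528.202], [-0.297, 0.467, -0.832, 199.959], [0.433, -0.711, -0.554, 1232.843], [0.0, 0.0, 0.0, 1.0]]
top 475.9643139090536 475.9643139090536 275.9016691532204 205.51222545744395 [[0.005, -1.0, -0.007, 26.989], [-0.99, -0.004, -0.138, 623.85], [0.138, 0.008, -0.99, 1091.365], [0.0, 0.0, 0.0, 1.0]]
```

View pics/top0.png

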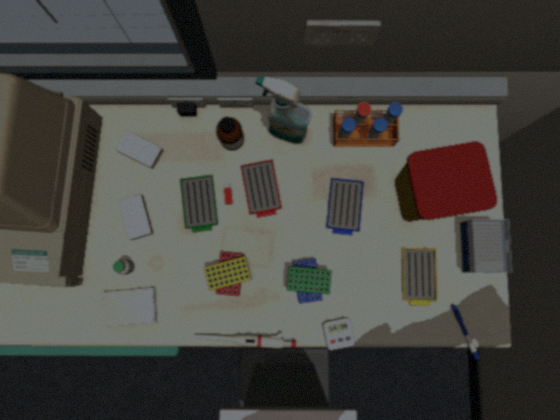

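View pics/scene0.png

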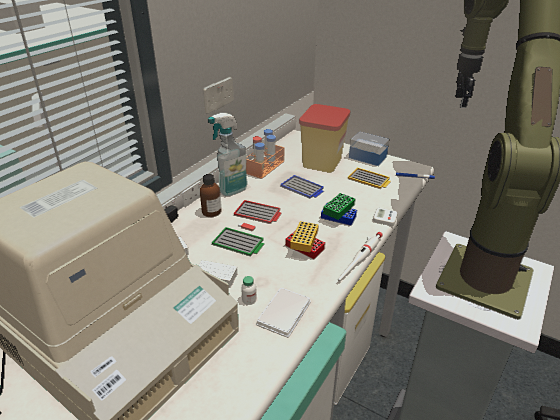

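Top view, left to right: the trays are green (199,203), red (261,188), blue (345,205) and gold (420,274). The piles are gold on red at (228,272) and green on blue at (308,280). The lookalikes are a small red item (228,196), the red bin lid, white plates on the left and a white gadget at (340,333). I'll segment by colour and enlarge one crop to confirm.

```bash
cat > h.py <<'E'
import numpy as np,cv2
HUE={'red':[(0,7),(172,180)],'gold':[(20,33)],'green':[(50,80)],'blue':[(108,130)]}
def mask(img,c,smin=110,vmin=30):
    h=cv2.cvtColor(img,cv2.COLOR_RGB2HSV);m=np.zeros(h.shape[:2],np.uint8)
    for a,b in HUE[c]: m|=cv2.inRange(h,(a,smin,vmin),(b,255,255))
    return m
def ray(s,uv):
    T=s["camera_from_world"];R=T[:3,:3];C=-R.T@T[:3,3]
    d=R.T@np.array([(uv[0]-s["cx"])/s["fx"],(uv[1]-s["cy"])/s["fy"],1.]);return C,d
def onplane(s,uv,z):
    C,d=ray(s,uv);return C+d*(z-C[2])/d[2]
def tri(s1,u1,s2,u2):
    C1,d1=ray(s1,u1);C2,d2=ray(s2,u2)
    t=np.linalg.lstsq(np.c_[d1,-d2],C2-C1,rcond=None)[0]
    a,b=C1+t[0]*d1,C2+t[1]*d2;return (a+b)/2,np.linalg.norm(a-b)
def blobs(s,c,amin=60,close=5,**k):
    m=cv2.morphologyEx(mask(s["img"],c,**k),cv2.MORPH_CLOSE,np.ones((close,close)))
    cs=cv2.findContours(m,cv2.RETR_EXTERNAL,cv2.CHAIN_APPROX_NONE)[0]
    return [q for q in cs if cv2.contourArea(q)>amin]
def rect(s,q,z):
    p=np.array([onplane(s,u,z)[:2] for u in q[:,0].astype(float)],np.float32)
    r=cv2.minAreaRect(p);b=cv2.boxPoints(r);e=[b[1]-b[0],b[2]-b[1]];L=max(e,key=np.linalg.norm)
    return np.round(r[0],1),np.round(sorted(r[1])[::-1],1),round(np.degrees(np.arctan2(L[1],L[0]))%180,1)
E
python3 - <<'E'
from h import *
S={n:dict(np.load(f"pics/{n}0.npz")) for n in("top","scene")}
for n in S:
  for c in HUE:
    for q in blobs(S[n],c):
        x,y,w,h=cv2.boundingRect(q)
        print(n,c,(x,y,w,h),cv2.contourArea(q),*(f"z{z}:{rect(S[n],q,z)}" for z in ((9,56) if n=="top" else ())))
im=S["top"]["img"][150:315,170:450,::-1]
cv2.imwrite("pics/crop0.png",cv2.convertScaleAbs(cv2.resize(im,None,fx=2.8,fy=2.8,interpolation=cv2.INTER_CUBIC),alpha=1.5))
E
```

```text
top red (216, 284, 24, 12) 155.5 z9:(array([424.4, 145.1]), array([55.2, 26. ]), np.float32(90.9)) z56:(array([426.1, 140.1]), array([53., 25.]), np.float32(90.9))
top red (219, 252, 24, 10) 106.5 z9:(array([509., 141.]), array([57.4, 20.6]), np.float32(104.3)) z56:(array([507.3, 136.1]), array([55.1, 19.7]), np.float32(104.3))
top red (249, 205, 32, 12) 102.5 z9:(array([614.2,  56.8]), array([77.4, 21.3]), np.float32(97.6)) z56:(array([608.2,  55.3]), array([74.2, 20.4]), np.float32(97.6))
top red (224, 188, 8, 16) 88.0 z9:(array([653. , 148.8]), array([39. , 16.7]), np.float32(6.8)) z56:(array([645.5, 143.6]), array([37.4, 16. ]), np.float32(6.8))
top red (407, 142, 90, 77) 5277.5 z9:(array([ 693.1, -401.5]), array([201. , 172.3]), np.float32(100.0)) z56:(array([ 683.9, -384.3]), array([192.8, 165.3]), np.float32(100.0))
top red (221, 125, 20, 17) 83.0 z9:(array([808.6, 142.1]), array([47.2, 25.4]), np.float32(127.6)) z56:(array([794.7, 137.2]), array([45.3, 24.4]), np.float32(127.6))
top red (357, 102, 14, 15) 155.0 z9:(array([ 875.5, -190.1]), array([36.7, 33.1]), np.float32(0.1)
[... 1776 characters left out ...]
blue (342, 118, 14, 14) 127.0 z9:(array([ 834.9, -151.7]), array([34. , 32.7]), np.float32(179.2)) z56:(array([ 820. , -144.7]), array([32.6, 31.3]), np.float32(179.2))
top blue (388, 103, 14, 14) 125.0 z9:(array([ 875.4, -269.1]), array([37.5, 29.3]), np.float32(160.8)) z56:(array([ 858.9, -257.3]), array([36. , 28.1]), np.float32(160.8))
scene red (296, 238, 29, 21) 193.5
scene red (234, 200, 47, 23) 630.5
scene red (299, 104, 51, 26) 842.5
scene gold (345, 252, 40, 61) 586.5
scene gold (290, 221, 28, 31) 459.0
scene gold (317, 146, 26, 26) 102.0
scene gold (301, 120, 47, 22) 342.0
scene green (212, 227, 52, 28) 116.0
scene green (323, 193, 32, 27) 459.0
scene blue (321, 209, 36, 16) 194.5
```

View pics/crop0.png

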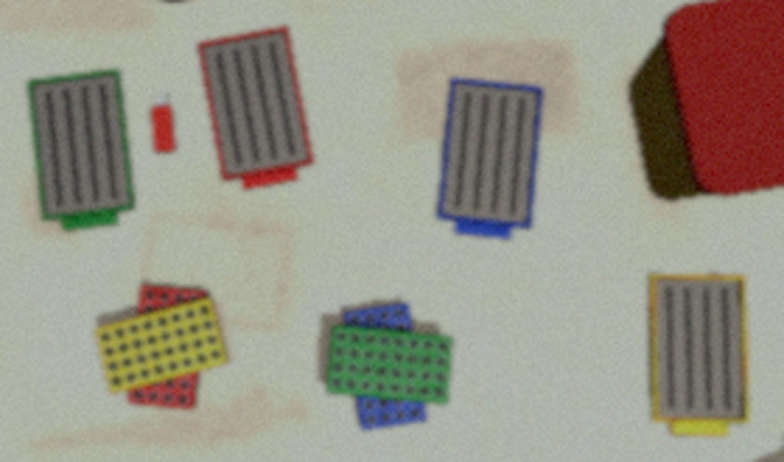

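The crop confirms four tube blocks with well grids: gold at crop (162,342) on red, and green at (390,363) on blue. No white twin is near them, and the four striped trays are clear. Next I'll get the tray poses from their grey floors, and the heights from both views.

```bash
cat >> h.py <<'E'
def floor(s,roi):
    x,y,w,h=roi;g=cv2.cvtColor(s["img"],cv2.COLOR_RGB2GRAY)[y:y+h,x:x+w]
    t,m=cv2.threshold(g,0,255,cv2.THRESH_BINARY_INV|cv2.THRESH_OTSU)
    m=cv2.morphologyEx(m,cv2.MORPH_CLOSE,np.ones((5,5)))
    m=cv2.morphologyEx(m,cv2.MORPH_OPEN,np.ones((3,3)))
    q=max(cv2.findContours(m,cv2.RETR_EXTERNAL,cv2.CHAIN_APPROX_NONE)[0],key=cv2.contourArea)
    return q+np.array([x,y])
def cen(q):
    m=cv2.moments(q);return m["m10"]/m["m00"],m["m01"]/m["m00"]
E
python3 - <<'E'
from h import *
S={n:dict(np.load(f"pics/{n}0.npz")) for n in("top","scene")}
T={'green':(174,168,50,70),'red':(237,154,50,68),'blue':(320,170,52,70),'gold':(396,240,50,70)}
C={'green':(205,220,65,42),'red':(226,192,60,38),'blue':(273,168,56,36),'gold':(341,162,56,32)}
for c in T:
    a,b=floor(S["top"],T[c]),floor(S["scene"],C[c])
    print(c,"tray incl tab, z9",rect(S["top"],a,9),"boxes",cv2.boundingRect(a),cv2.boundingRect(b),"tri",*[np.round(v,1) for v in tri(S["top"],cen(a),S["scene"],cen(b))])
# top-face corners of upper blocks, via brightest face hue
for c in('gold','green'):
    q=max((k for k in blobs(S["top"],c) if 440>cv2.boundingRect(k)[0]>200 and cv2.boundingRect(k)[1]>250 and cv2.contourArea(k)>500),key=cv2.contourArea)
    r=[k for k in blobs(S["scene"],c) if cv2.boundingRect(k)[1]<240 and 285<cv2.boundingRect(k)[0]<335 and cv2.boundingRect(k)[1]>185][0]
    # extreme points of shared top outline: image corners
    A=cv2.boxPoints(cv2.minAreaRect(q));print(c,"top px",A.round(1).tolist(),"scene approx",cv2.approxPolyDP(r,2,True)[:,0].tolist())
im=np.hstack([S["scene"]["img"][185:260,280:360,::-1]])
cv2.imwrite("pics/crop1.png",cv2.resize(im,None,fx=7,fy=7,interpolation=cv2.INTER_CUBIC))
E
```

```text
green tray incl tab, z9 (array([633.3, 220.2]), array([138.5,  83.1]), np.float32(7.5)) boxes (180, 175, 38, 58) (212, 223, 52, 33) tri [633.6 219.8   9. ] 2.0
red tray incl tab, z9 (array([670.7,  67.1]), array([138.8,  82.6]), np.float32(10.9)) boxes (241, 160, 41, 58) (234, 200, 47, 30) tri [675.7  68.5  -4.6] 3.0
blue tray incl tab, z9 (array([ 628.1, -137.6]), array([139.6,  85.5]), np.float32(172.8)) boxes (326, 178, 39, 57) (280, 175, 44, 23) tri [ 630.2 -139.3    1.7] 0.4
gold tray incl tab, z9 (array([ 464. , -313.4]), array([124.1,  84.2]), np.float32(179.8)) boxes (401, 248, 36, 53) (349, 168, 40, 21) tri [ 462.7 -316.5    0. ] 1.3
gold top px [[203.3000030517578, 266.29998779296875], [244.8000030517578, 255.1999969482422], [251.3000030517578, 279.29998779296875], [209.6999969482422, 290.3999938964844]] scene approx [[300, 221], [290, 241], [291, 247], [299, 249], [299, 244], [304, 243], [309, 245], [309, 250], [306, 251], [309, 251], [317, 224]]
green top px [[286.3999938964844, 289.20001220703125], [289.8999938964844, 264.3999938964844], [330.5, 270.20001220703125], [327.0, 295.0]] scene approx [[354, 199], [340, 193], [324, 206], [323, 213], [338, 219], [350, 208]]
```

View pics/crop1.png

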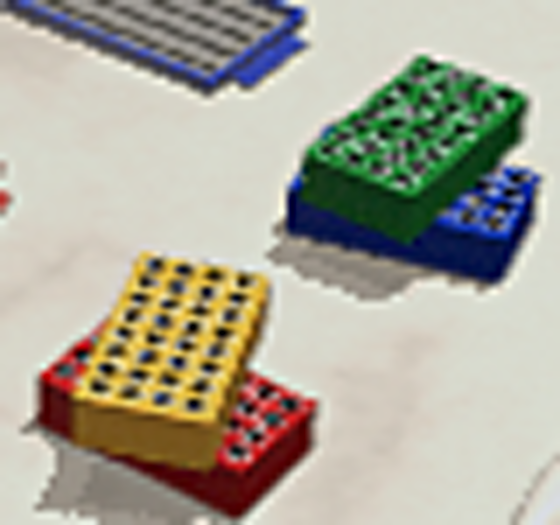

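The scene crop shows the gold top-face corners at crop (145,253), (270,268), (220,413), (75,403) and green's at (425,55), (528,100), (410,190), (303,152). I'll triangulate these against the corners in the top view.

```bash
cat >> h.py <<'E'
def go(x,y,yaw,z=None):
    """remaining tool motion: yaw = world angle of tool y (mod 180)"""
    from plant import get_obs
    from scipy.spatial.transform import Rotation as Ro
    o=get_obs();w=o["tcp_rot"];R=Ro.from_quat([w[1],w[2],w[3],w[0]]).as_matrix();p=o["tcp_pos"]
    now=np.degrees(np.arctan2(R[1,1],R[0,1]));d=(yaw-now+90)%180-90
    t=np.array([x,y,p[2] if z is None else z])
    print("t %.2f p %s yaw %.1f tilt %s turn_z %.1f shift(before turn) %s after turn %s q1,7 %s gap %.1f F %s"%(o["clock"],p.round(1),now,np.degrees([R[0,2],R[1,2]]).round(2),-d,(R.T@(t-p)).round(1),((R@Ro.from_rotvec([0,0,np.radians(-d)]).as_matrix()).T@(t-p)).round(1),o["q"].round(2),o["finger_gap"],o["force"].round(1)))
E
python3 - <<'E'
from h import *
S={n:dict(np.load(f"pics/{n}0.npz")) for n in("top","scene")}
P={'gold':[((244.8,255.2),(300.7,221.1)),((251.3,279.3),(318.6,223.3)),((209.7,290.4),(311.4,244)),((203.3,266.3),(290.7,242.6))],
'green':[((289.9,264.4),(323.3,206.7)),((330.5,270.2),(340.7,192.9)),((327,295),(355.4,199.3)),((286.4,289.2),(338.6,212.1))]}
for c in P:
    X=np.array([tri(S["top"],a,S["scene"],b)[0] for a,b in P[c]]);print(c,X.round(1).tolist(),X.mean(0).round(1))
go(449.6,-46.4,-8)
go(464.5,141.1,15)
E
```

```text
gold [[503.1, 100.5, 52.8], [450.1, 85.7, 56.2], [423.1, 180.4, 57.1], [477.7, 197.4, 50.2]] [463.5 141.   54.1]
green [[483.4, -4.2, 49.8], [470.7, -98.1, 52.9], [415.1, -88.9, 53.5], [427.5, 4.4, 55.7]] [449.2 -46.7  53. ]
t 0.10 p [ 259.6 -567.9  230.5] yaw -65.4 tilt [-0.05  0.09] turn_z -57.4 shift(before turn) [ 389.7 -395.2    0.6] after turn [542.9 115.6   0.6] q1,7 [ 1.18  0.69 -0.19  1.57  0.16  0.9  -0.22] gap 85.2 F [-0.7  0.2  0.1]
t 0.10 p [ 259.6 -567.9  230.5] yaw -65.4 tilt [-0.05  0.09] turn_z -80.4 shift(before turn) [ 481.2 -559.6    0.9] after turn [631.8 381.4   0.9] q1,7 [ 1.18  0.69 -0.19  1.57  0.16  0.9  -0.22] gap 85.2 F [-0.7  0.2  0.1]
```

```bash
python3 -m inch '[[[0,0,-7.16],[0,0,0],0.085],[[0,0,-7.16],[0,0,0],0.085],[[0,0,-7.16],[0,0,0],0.085],[[0,0,-7.16],[0,0,0],0.085],[[0,0,-7.16],[0,0,0],0.085],[[0,0,-7.16],[0,0,0],0.085],[[0,0,-7.16],[0,0,0],0.085],[[0,0,-7.16],[0,0,0],0.085],[[0,0,0],[0.04,0.008,0],0.085],[[0,0,0],[0.04,0.008,0],0.085]]'
python3 -m inch '[[[0,0,0],[0.04,0.008,0],0.085],[[0,0,0],[0.04,0.008,0],0.085],[[0,0,0],[0.04,0.008,0],0.085],[[0,0,0],[0.04,0.008,0],0.085],[[0,0,0],[0.04,0.009,0],0.085],[[0,0,0],[0.04,0.009,0],0.085],[[0,0,0],[0.04,0.009,0],0.085],[[0,0,0],[0.04,0.009,0],0.085],[[0,0,0],[0.02,0.009,0],0.085],[[0,0,0],[0,0,0],0.085]]'
python3 -c "
from h import *;go(449.6,-46.4,-8)"
```

```text
clock: 0.93
tcp_pos: [285.5, -492.4, 230.2]
tcp_rot: [-0.0, 0.757, 0.653, -0.0]
force: [1.6, 0.8, -0.8]
finger_gap: 85.0
grasp_force: 0.0
clock: 1.77
tcp_pos: [414.7, -160.2, 231.8]
tcp_rot: [0.0, 0.752, 0.659, 0.002]
force: [-0.4, -1.4, -0.2]
finger_gap: 85.3
grasp_force: 0.0
t 1.77 p [ 414.7 -160.2  231.8] yaw -7.6 tilt [0.21 0.15] turn_z 0.4 shift(before turn) [117.4  19.6   0.4] after turn [117.6  18.8   0.4] q1,7 [ 0.58  0.49 -0.46  2.08  0.35  0.65 -0.25] gap 85.3 F [-0.4 -1.4 -0.2]
```

```bash
python3 -m inch '[[[0,0,0],[0.03,0.005,0],0.085],[[0,0,0],[0.03,0.005,0.02],0.085],[[0,0,0],[0.03,0.005,0.02],0.085],[[0,0,0],[0.027,0.005,0.02],0.085],[[0,0,0],[0,0,0.02],0.085],[[0,0,0],[0,0,0],0.085],[[0,0,0],[0,0,0],0.085]]'
python3 - <<'E'
from h import *
from plant import snapshot
go(449.6,-46.4,-8)
s=snapshot("wrist");np.savez("pics/w1.npz",**s);cv2.imwrite("pics/w1.png",s["img"][:,:,::-1])
for c in("green","blue"):
    for q in blobs(s,c,amin=400,close=15):print(c,cv2.boundingRect(q),rect(s,q,56),rect(s,q,28))
E
```

```text
clock: 2.35
tcp_pos: [446.7, -53.8, 150.7]
tcp_rot: [-0.001, 0.756, 0.655, -0.002]
force: [-0.3, -0.1, 0.1]
finger_gap: 85.0
grasp_force: 0.0
t 2.35 p [446.7 -53.8 150.7] yaw -8.2 tilt [-0.2  -0.07] turn_z -0.2 shift(before turn) [ 7.7  1.8 -0. ] after turn [ 7.7  1.8 -0. ] q1,7 [ 0.22  0.63 -0.32  2.15  0.46  0.43 -0.61] gap 85.0 F [-0.3 -0.1  0.1]
green (242, 136, 80, 133) (array([451.6, -47.1]), array([99.4, 55.1]), np.float32(84.9)) (array([450.8, -55.1]), array([111.2,  61.6]), np.float32(84.9))
blue (409, 216, 151, 86) (array([ 602.1, -112.4]), array([120.4,  68.9]), np.float32(174.1)) (array([ 619.1, -128.2]), array([134.6,  77.1]), np.float32(174.1))
blue (214, 170, 35, 71) (array([413.3, -41.7]), array([53.4, 21.6]), np.float32(84.7)) (array([407.9, -49.1]), array([59.7, 24.1]), np.float32(84.7))
blue (321, 144, 26, 73) (array([489.9, -33.1]), array([52.6, 17.8]), np.float32(85.2)) (array([493.6, -39.5]), array([58.8, 19.9]), np.float32(85.2))
```

View pics/w1.png

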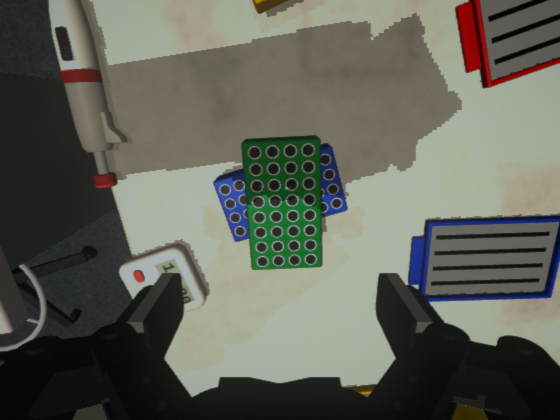

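The wrist view shows green's top at (282,202), lying across blue, whose ends show at (231,205) and (334,180). Grip green next.

```bash
python3 -m inch '[[[0,0,-1.5],[0.007,0.003,0],0.085],[[0,0,0],[0,0,0.025],0.085],[[0,0,0],[0,0,0.025],0.085],[[0,0,0],[0,0,0.025],0.085],[[0,0,0],[0,0,0.02],0.085],[[0,0,0],[0,0,0.012],0.085],[[0,0,0],[0,0,0.006],0.085],[[0,0,0],[0,0,0],0.085]]'
python3 -c "
from h import *;go(450.5,-46.8,-6.5,34)"
```

```text
clock: 3.07
tcp_pos: [452.3, -46.7, 38.1]
tcp_rot: [0.0, 0.747, 0.665, -0.0]
force: [-0.8, -0.1, -0.5]
finger_gap: 85.2
grasp_force: 0.0
t 3.07 p [452.3 -46.7  38.1] yaw -6.7 tilt [ 0.01 -0.01] turn_z -0.2 shift(before turn) [-0.3 -1.7  4.1] after turn [-0.3 -1.7  4.1] q1,7 [ 0.05  0.86 -0.07  2.21  0.61  0.1  -0.73] gap 85.2 F [-0.8 -0.1 -0.5]
```

```bash
python3 -m inch '[[[0,0,0],[0,-0.001,0.004],0.085],[[0,0,0],[0,0,0],0.05],[[0,0,0],[0,0,0],0.05],[[0,0,0],[0,0,0],0.04],[[0,0,0],[0,0,0],0.04],[[0,0,0],[0,0,0],0.04],[[0,0,0],[0,0,0],0.04],[[0,0,0],[0,0,0],0.04]]'
python3 -c "
from h import *;go(450.5,-46.8,-6.5,34)"
```

```text
clock: 3.73
tcp_pos: [451.2, -46.4, 35.4]
tcp_rot: [0.001, 0.747, 0.665, 0.001]
force: [-1.0, 0.6, 5.9]
finger_gap: 54.8
grasp_force: 63.3
t 3.73 p [451.2 -46.4  35.4] yaw -6.6 tilt [ 0.09 -0.01] turn_z -0.1 shift(before turn) [-0.4 -0.7  1.4] after turn [-0.4 -0.7  1.4] q1,7 [ 0.04  0.86 -0.06  2.21  0.62  0.08 -0.73] gap 54.8 F [-1.   0.6  5.9]
```

```bash
python3 -m inch '[[[0,0,0],[0,0,-0.005],0.04],[[0,0,0],[0,0,-0.015],0.04],[[0,0,0],[0,0,-0.025],0.04],[[0,0,0],[0,0,-0.03],0.04],[[0,0,0],[0,0,-0.03],0.04],[[0,0,0],[0,0,-0.015],0.04],[[0,0,0],[0,0,0],0.04]]'
python3 - <<'E'
from h import *
from plant import snapshot
go(638.8,220.9,-82.5)
s=snapshot("top")
for q in blobs(s,"blue",amin=200):print(cv2.boundingRect(q),rect(s,q,28))
np.savez("pics/top1.npz",**s)
E
```

```text
clock: 4.32
tcp_pos: [452.5, -46.6, 157.5]
tcp_rot: [0.002, 0.747, 0.665, 0.002]
force: [-0.1, -0.9, -2.6]
finger_gap: 54.3
grasp_force: 64.4
t 4.32 p [452.5 -46.6 157.5] yaw -6.7 tilt [ 0.36 -0.  ] turn_z 75.8 shift(before turn) [287.4 153.8   1.2] after turn [ 219.6 -240.9    1.2] q1,7 [ 0.23  0.62 -0.36  2.14  0.49  0.45 -0.63] gap 54.3 F [-0.1 -0.9 -2.6]
```

```bash
python3 -m inch '[[[0,0,0],[0.02,0.011,0],0.04],[[0,0,0],[0.029,0.0155,0],0.04],[[0,0,0],[0.029,0.0155,0],0.04],[[0,0,0],[0.029,0.0155,0],0.04],[[0,0,0],[0.029,0.0155,0],0.04],[[0,0,0],[0.029,0.0155,0],0.04],[[0,0,0],[0.029,0.0155,0],0.04],[[0,0,0],[0.029,0.0155,0],0.04],[[0,0,0],[0.029,0.0155,0],0.04],[[0,0,0],[0.02,0.011,0],0.04]]'
python3 -m inch '[[[0,0,7],[0,0,0],0.04],[[0,0,7],[0,0,0],0.04],[[0,0,7],[0,0,0],0.04],[[0,0,7],[0,0,0],0.04],[[0,0,7],[0,0,0],0.04],[[0,0,7],[0,0,0],0.04],[[0,0,7],[0,0,0],0.04],[[0,0,7],[0,0,0],0.04],[[0,0,7],[0,0,0],0.04],[[0,0,6],[0,0,0],0.04]]'
python3 -c "
from h import *;go(638.8,220.9,-82.5)"
```

```text
clock: 5.2
tcp_pos: [627.3, 210.2, 152.0]
tcp_rot: [-0.001, 0.746, 0.666, -0.001]
force: [1.3, 0.7, -2.3]
finger_gap: 54.9
grasp_force: 64.2
clock: 6.03
tcp_pos: [625.9, 206.3, 151.8]
tcp_rot: [0.001, 0.993, 0.122, -0.002]
force: [-0.6, -0.1, -2.0]
finger_gap: 54.9
grasp_force: 64.4
t 6.03 p [625.9 206.3 151.8] yaw -76.0 tilt [-0.19 -0.17] turn_z 6.5 shift(before turn) [ 16.  -11.   -0.1] after turn [ 14.7 -12.8  -0.1] q1,7 [-0.37  0.83 -0.03  1.53  0.04  0.79 -1.75] gap 54.9 F [-0.6 -0.1 -2. ]
```

```bash
python3 -m inch '[[[0,0,6.5],[0,0,0],0.04],[[0,0,0],[0.015,-0.013,0],0.04],[[0,0,0],[0,0,0],0.04],[[0,0,0],[0,0,0],0.04]]'
python3 - <<'E'
from h import *
from plant import snapshot
go(638.8,220.9,-82.5)
s=snapshot("top")
for q in blobs(s,"blue",amin=200):print("blue",cv2.boundingRect(q),rect(s,q,28))
np.savez("pics/top2.npz",**s)
s=snapshot("wrist");np.savez("pics/w2.npz",**s);cv2.imwrite("pics/w2.png",s["img"][:,:,::-1])
E
```

```text
clock: 6.37
tcp_pos: [639.4, 222.7, 152.0]
tcp_rot: [0.001, 0.998, 0.069, -0.001]
force: [-0.1, -0.6, -3.4]
finger_gap: 54.6
grasp_force: 64.4
t 6.37 p [639.4 222.7 152. ] yaw -82.0 tilt [-0.14 -0.09] turn_z 0.5 shift(before turn) [-0.8  1.7  0. ] after turn [-0.8  1.7  0. ] q1,7 [-0.4   0.85 -0.    1.47  0.    0.83 -1.84] gap 54.6 F [-0.1 -0.6 -3.4]
blue (293, 259, 28, 44) (array([447.8, -43.7]), array([97. , 53.3]), np.float32(8.6))
```

View pics/w2.png

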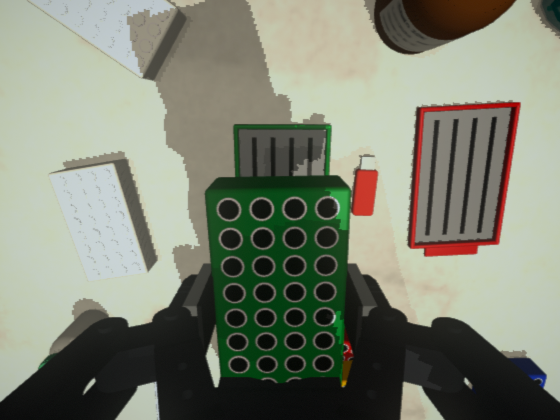

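The wrist view shows green held straight between the pads, with its tray just behind it (far rim corners at (236,125) and (329,124)). The whole red tray is visible at corners (417,107), (519,102), (497,243), (409,247).

```bash
python3 - <<'E'
from h import *
s=dict(np.load("pics/w2.npz"))
g=np.array([onplane(s,u,9)[:2] for u in((236,125),(329,124))]);print(g.round(1))
d=g[0]-g[1];n=np.array([d[1],-d[0]])/np.linalg.norm(d);print("green width",np.linalg.norm(d).round(1),"axis",np.degrees(np.arctan2(n[1],n[0])).round(1),"centre",(g.mean(0)-63*np.sign(n[0])*n*1).round(1))
r=np.array([onplane(s,u,9)[:2] for u in((417,107),(519,102),(497,243),(409,247))]);print("red",r.round(1).tolist(),r.mean(0).round(1))
q=max(blobs(s,"green",amin=3000,close=21),key=cv2.contourArea)
x,y,w,h=cv2.boundingRect(q);print((x,y,w,h),rect(s,q,146+28-28))
# held block top face corners guess at z=152-6+28
for u in((218,190),(350,190)):print(onplane(s,u,174).round(1))
t=dict(np.load("pics/top2.npz"))
for c,R in{'red':(237,154,50,68),'blue':(320,170,52,70),'gold':(396,240,50,70)}.items():print(c,rect(t,floor(t,R),9))
E
```

```text
[[698.  265.1]
 [709.3 189.3]]
green width 76.7 axis 8.5 centre [641.4 217.8]
red [[732.3, 120.9], [747.5, 40.1], [626.5, 16.9], [611.5, 96.1]] [679.5  68.5]
(206, 125, 145, 258) (array([641.2, 221.2]), array([137.5,  66.7]), np.float32(8.5))
[684.3 250.  174. ]
[691. 202. 174.]
red (array([670.9,  67.1]), array([138.4,  83.1]), np.float32(11.4))
blue (array([ 628.3, -137.7]), array([139.5,  85.2]), np.float32(173.1))
gold (array([ 464. , -313.1]), array([124.2,  84.5]), np.float32(179.8))
```

```bash
python3 -m inch '[[[0,0,0],[0.001,0.003,0.02],0.04],[[0,0,0],[0,0,0.025],0.04],[[0,0,0],[0,0,0.025],0.04],[[0,0,0],[0,0,0.025],0.04],[[0,0,0],[0,0,0.02],0.04],[[0,0,0],[0,0,0.01],0.04],[[0,0,0],[0,0,0.005],0.04],[[0,0,0],[0,0,0],0.04],[[0,0,0],[0,0,0],0.04]]'
python3 -c "
from h import *;go(640,219.5,-82,10.4)"
```

```text
clock: 7.22
tcp_pos: [642.6, 219.1, 25.2]
tcp_rot: [-0.0, 0.998, 0.068, 0.001]
force: [0.4, 0.6, -1.6]
finger_gap: 54.4
grasp_force: 64.4
t 7.22 p [642.6 219.1  25.2] yaw -82.2 tilt [0.09 0.02] turn_z -0.2 shift(before turn) [-2.5 -0.8 14.8] after turn [-2.5 -0.8 14.8] q1,7 [-0.39  1.02 -0.    1.51  0.01  0.61 -1.84] gap 54.4 F [ 0.4  0.6 -1.6]
```

```bash
python3 -m inch '[[[0,0,0],[-0.002,0,0.004],0.04],[[0,0,0],[0,0,0.004],0.04],[[0,0,0],[0,0,0.003],0.04],[[0,0,0],[0,0,0],0.04]]'
python3 -m inch '[[[0,0,0],[0,0,0.002],0.04],[[0,0,0],[0,0,0.001],0.04],[[0,0,0],[0,0,0],0.04]]'
python3 -m inch '[[[0,0,0],[0,0,0.001],0.04],[[0,0,0],[0,0,0],0.04]]'
```

```text
clock: 7.55
tcp_pos: [639.5, 218.7, 12.9]
tcp_rot: [0.0, 0.998, 0.068, -0.0]
force: [-0.2, -0.3, -2.7]
finger_gap: 54.8
grasp_force: 64.4
clock: 7.8
tcp_pos: [640.1, 218.9, 10.6]
tcp_rot: [-0.0, 0.998, 0.068, 0.0]
force: [-1.1, 0.7, 0.5]
finger_gap: 54.7
grasp_force: 64.6
clock: 7.97
tcp_pos: [640.1, 218.9, 10.5]
tcp_rot: [0.0, 0.998, 0.068, 0.0]
force: [-2.1, -0.9, 6.7]
finger_gap: 54.6
grasp_force: 65.3
```

Contact at the expected height, so release and rise.

```bash
python3 -m inch '[[[0,0,0],[0,0,0],0.07],[[0,0,0],[0,0,0],0.07],[[0,0,0],[0,0,0],0.07],[[0,0,0],[0,0,-0.02],0.07],[[0,0,0],[0,0,-0.035],0.085],[[0,0,0],[0,0,-0.035],0.085],[[0,0,0],[0,0,-0.035],0.085],[[0,0,0],[0,0,-0.025],0.085],[[0,0,0],[0,0,0],0.085]]'
python3 - <<'E'
from h import *
from plant import snapshot
s=snapshot("wrist");np.savez("pics/w3.npz",**s);cv2.imwrite("pics/w3.png",s["img"][:,:,::-1])
go(464.5,141.1,15)
E
```

```text
clock: 8.72
tcp_pos: [644.0, 220.1, 165.9]
tcp_rot: [-0.002, 0.998, 0.068, 0.006]
force: [1.2, 0.4, 1.0]
finger_gap: 84.7
grasp_force: 0.0
t 8.77 p [642.4 219.6 162.9] yaw -82.2 tilt [0.4  0.15] turn_z 82.8 shift(before turn) [-186.9   53.5   -1.5] after turn [ 29.8 192.1  -1.5] q1,7 [-0.4   0.83 -0.    1.46  0.    0.84 -1.83] gap 84.7 F [-0.7  0.4 -0.9]
```

View pics/w3.png

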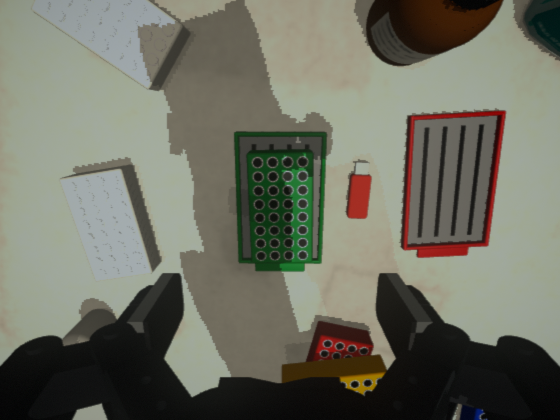

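Green sits inside its tray: block top roughly (248..311, 151..262), rim (235..326, 132..264). A quick numeric check of the offset follows.

```bash
python3 - <<'E'
from h import *
s=dict(np.load("pics/w3.npz"))
t=np.array([onplane(s,u,9)[:2] for u in((235,132),(326,132),(322,264),(239,264))])
b=np.array([onplane(s,u,31)[:2] for u in((248,151),(311,151),(311,262),(253,262))])
print(t.round(1).tolist(),t.mean(0).round(1),b.round(1).tolist(),b.mean(0).round(1))
r=np.array([onplane(s,u,9)[:2] for u in((409,114),(504,110),(488,245),(403,248))]);print("red tray",r.mean(0).round(1))
E
```

```text
[[698.3, 266.5], [709.1, 187.8], [584.7, 169.6], [573.5, 250.1]] [641.4 218.5] [[686.1, 251.6], [693.2, 200.4], [595.1, 184.2], [587.9, 236.2]] [640.6 218.1]
red tray [680.   67.7]
```

Green is centred to within 1 mm. Next blue, which is nearly aligned with the tool already.

```bash
python3 -c "
from h import *;go(447.8,-43.7,-81.4)"
python3 -m inch '[[[0,0,0],[-0.015,0.022,0],0.085],[[0,0,0],[-0.022,0.031,0],0.085],[[0,0,0],[-0.022,0.031,0],0.085],[[0,0,0],[-0.022,0.031,0],0.085],[[0,0,0],[-0.022,0.031,0],0.085],[[0,0,0],[-0.022,0.031,0],0.085],[[0,0,0],[-0.022,0.031,0],0.085],[[0,0,0],[-0.022,0.031,0],0.085],[[0,0,0],[-0.022,0.031,0],0.085],[[0,0,0],[0,0,0],0.085]]'
python3 -c "
from h import *;go(447.8,-43.7,-81.4)"
```

```text
t 8.77 p [642.4 219.6 162.9] yaw -82.2 tilt [0.4  0.15] turn_z -0.8 shift(before turn) [-228.6  234.3   -2. ] after turn [-231.7  231.2   -2. ] q1,7 [-0.4   0.83 -0.    1.46  0.    0.84 -1.83] gap 84.7 F [-0.7  0.4 -0.9]
clock: 9.6
tcp_pos: [481.3, -83.6, 158.2]
tcp_rot: [0.002, 0.998, 0.062, -0.004]
force: [-0.6, -0.9, -0.4]
finger_gap: 84.8
grasp_force: 0.0
t 9.60 p [481.3 -83.6 158.2] yaw -82.9 tilt [-0.47 -0.3 ] turn_z -1.5 shift(before turn) [-28.3 -43.8   0.1] after turn [-27.2 -44.5   0.1] q1,7 [ 0.11  0.64 -0.05  2.04  0.08  0.48 -1.46] gap 84.8 F [-0.6 -0.9 -0.4]
```

```bash
python3 -m inch '[[[0,0,-1.5],[-0.014,-0.022,0],0.085],[[0,0,0],[-0.014,-0.022,0.02],0.085],[[0,0,0],[0,0,0.01],0.085],[[0,0,0],[0,0,0],0.085],[[0,0,0],[0,0,0],0.085]]'
python3 - <<'E'
from h import *
from plant import snapshot
s=snapshot("wrist");np.savez("pics/w4.npz",**s)
for c in("blue",):
    for q in blobs(s,c,amin=300,close=21):print(c,cv2.boundingRect(q),rect(s,q,28),rect(s,q,9))
go(447.8,-43.7,-81.4,7)
E
```

```text
clock: 10.02
tcp_pos: [453.0, -35.4, 128.6]
tcp_rot: [0.0, 0.997, 0.082, -0.001]
force: [0.6, -0.2, -0.2]
finger_gap: 85.0
grasp_force: 0.0
blue (256, 153, 75, 126) (array([451.6, -45.9]), array([100.3,  54.4]), np.float32(8.8)) (array([445.5, -47.6]), array([108.2,  58.7]), np.float32(8.8))
blue (386, 0, 144, 98) (array([ 589.5, -127.9]), array([78.6, 64.4]), np.float32(87.4)) (array([ 594.2, -136.1]), array([84.8, 69.5]), np.float32(87.4))
t 10.07 p [453.8 -35.7 129.1] yaw -80.7 tilt [ 0.01 -0.02] turn_z 0.7 shift(before turn) [ -7.2   6.8 122.1] after turn [ -7.1   6.9 122.1] q1,7 [ 0.    0.66 -0.04  2.16  0.09  0.32 -1.52] gap 84.9 F [ 0.5 -0.3 -0.1]
```

```bash
python3 -m inch '[[[0,0,0.6],[-0.005,0.009,0.01],0.085],[[0,0,0],[0,0,0.025],0.085],[[0,0,0],[0,0,0.025],0.085],[[0,0,0],[0,0,0.025],0.085],[[0,0,0],[0,0,0.02],0.085],[[0,0,0],[0,0,0.005],0.085],[[0,0,0],[0,0,0],0.085],[[0,0,0],[0,0,0],0.085]]'
python3 -c "
from h import *;go(450.5,-45,-81.3,7)"
```

```text
clock: 10.73
tcp_pos: [452.9, -45.9, 21.1]
tcp_rot: [-0.0, 0.997, 0.076, -0.001]
force: [-0.1, 0.3, 0.5]
finger_gap: 85.3
grasp_force: 0.0
t 10.73 p [452.9 -45.9  21.1] yaw -81.3 tilt [-0.12 -0.  ] turn_z 0.0 shift(before turn) [-2.2 -1.2 14.1] after turn [-2.2 -1.2 14.1] q1,7 [ 0.01  0.9  -0.01  2.21  0.19  0.04 -1.61] gap 85.3 F [-0.1  0.3  0.5]
```

```bash
python3 -c "
from plant import get_obs
for n in('w4',):pass
o=get_obs();print(o['q'].round(4))"
python3 -m inch '[[[0,0,0],[-0.001,-0.001,0.003],0.085],[[0,0,0],[0,0,0],0.085]]'
python3 -c "
from h import *
from plant import get_obs
o=get_obs();print(o['q'].round(4));go(450.5,-45,-81.3,7)"
```

```text
[ 0.0063  0.8951 -0.0108  2.2059  0.1944  0.0436 -1.6136]
clock: 10.9
tcp_pos: [452.8, -44.9, 19.6]
tcp_rot: [-0.0, 0.997, 0.076, -0.002]
force: [-0.6, -0.5, -0.7]
finger_gap: 85.0
grasp_force: 0.0
[ 0.007   0.8982 -0.0151  2.205   0.264   0.0435 -1.6846]
t 10.90 p [452.8 -44.9  19.6] yaw -81.3 tilt [-0.2   0.03] turn_z 0.0 shift(before turn) [-2.2 -0.2 12.6] after turn [-2.2 -0.2 12.6] q1,7 [ 0.01  0.9  -0.02  2.21  0.26  0.04 -1.68] gap 85.0 F [-0.6 -0.5 -0.7]
```

Joint 6 is at its lower limit here (the wrist is almost straight). I'll grip about 14 mm farther along the block, where it has room.

```bash
python3 -m inch '[[[0,0,0],[0.006,0,0],0.085],[[0,0,0],[0.006,0,0],0.085],[[0,0,0],[0,0,0.004],0.085],[[0,0,0],[0,0,0.004],0.085],[[0,0,0],[0,0,0],0.085]]'
python3 -c "
from h import *
from plant import get_obs
o=get_obs();print(o['q'].round(4));go(450.5,-45,-81.3,8)"
```

```text
clock: 11.32
tcp_pos: [463.3, -42.7, 10.2]
tcp_rot: [-0.001, 0.997, 0.076, -0.003]
force: [-0.1, -0.5, 0.3]
finger_gap: 85.0
grasp_force: 0.0
[ 0.0057  0.9196 -0.0203  2.1719  0.2673  0.0589 -1.6915]
t 11.32 p [463.3 -42.7  10.2] yaw -81.2 tilt [-0.38  0.03] turn_z 0.1 shift(before turn) [-13.    0.3   2.3] after turn [-13.    0.3   2.3] q1,7 [ 0.01  0.92 -0.02  2.17  0.27  0.06 -1.69] gap 85.0 F [-0.1 -0.5  0.3]
```

```bash
python3 -m inch '[[[0,0,0],[0,0,0.002],0.085],[[0,0,0],[0,0,0],0.05],[[0,0,0],[0,0,0],0.05],[[0,0,0],[0,0,0],0.04],[[0,0,0],[0,0,0],0.04],[[0,0,0],[0,0,0],0.04],[[0,0,0],[0,0,0],0.04],[[0,0,0],[0,0,0],0.04]]'
python3 -c "
from h import *;go(450.5,-45,-81.3,8)"
python3 -m inch '[[[0,0,0],[0,0,-0.005],0.04],[[0,0,0],[0,0,-0.015],0.04],[[0,0,0],[0,0,-0.025],0.04],[[0,0,0],[0,0,-0.03],0.04],[[0,0,0],[0,0,-0.03],0.04],[[0,0,0],[0,0,-0.015],0.04],[[0,0,0],[0,0,0],0.04]]'
python3 -c "
from h import *;go(633.6+13,-138.3,-97)"
```

```text
clock: 11.98
tcp_pos: [463.3, -42.9, 9.1]
tcp_rot: [-0.0, 0.997, 0.076, -0.003]
force: [-0.0, 0.8, 6.0]
finger_gap: 55.0
grasp_force: 64.2
t 11.98 p [463.3 -42.9   9.1] yaw -81.2 tilt [-0.34  0.02] turn_z 0.1 shift(before turn) [-13.    0.1   1.2] after turn [-13.    0.1   1.2] q1,7 [ 0.01  0.92 -0.02  2.17  0.27  0.06 -1.7 ] gap 55.0 F [-0.   0.8  6. ]
clock: 12.57
tcp_pos: [466.0, -43.0, 131.6]
tcp_rot: [-0.0, 0.997, 0.076, 0.0]
force: [0.0, -0.1, -3.7]
finger_gap: 54.5
grasp_force: 64.5
t 12.57 p [466.  -43.  131.6] yaw -81.3 tilt [0.   0.04] turn_z 15.7 shift(before turn) [ 1.641e+02  1.216e+02 -1.000e-01] after turn [ 1.909e+02  7.260e+01 -1.000e-01] q1,7 [ 0.08  0.67 -0.14  2.12  0.24  0.36 -1.67] gap 54.5 F [ 0.  -0.1 -3.7]
```

```bash
python3 -m inch '[[[0,0,5.2],[0,0,0],0.04],[[0,0,5.2],[0,0,0],0.04],[[0,0,5.2],[0,0,0],0.04],[[0,0,0],[0.02,0.007,0],0.04],[[0,0,0],[0.037,0.014,0],0.04],[[0,0,0],[0.037,0.014,0],0.04],[[0,0,0],[0.037,0.014,0],0.04],[[0,0,0],[0.02,0.008,0],0.04],[[0,0,0],[0,0,0],0.04],[[0,0,0],[0,0,0],0.04]]'
python3 - <<'E'
from h import *
from plant import snapshot
go(646.5,-140,-97)
s=snapshot("wrist");np.savez("pics/w5.npz",**s);cv2.imwrite("pics/w5.png",s["img"][:,:,::-1])
E
```

```text
clock: 13.4
tcp_pos: [606.7, -118.2, 125.6]
tcp_rot: [-0.0, 0.998, -0.06, -0.004]
force: [-1.3, 0.3, -3.5]
finger_gap: 54.5
grasp_force: 64.4
t 13.40 p [ 606.7 -118.2  125.6] yaw -96.9 tilt [-0.49  0.03] turn_z 0.1 shift(before turn) [42.1 16.9 -0.4] after turn [42.1 16.8 -0.4] q1,7 [ 0.18  0.82 -0.11  1.67  0.13  0.67 -1.69] gap 54.5 F [-1.3  0.3 -3.5]
```

View pics/w5.png

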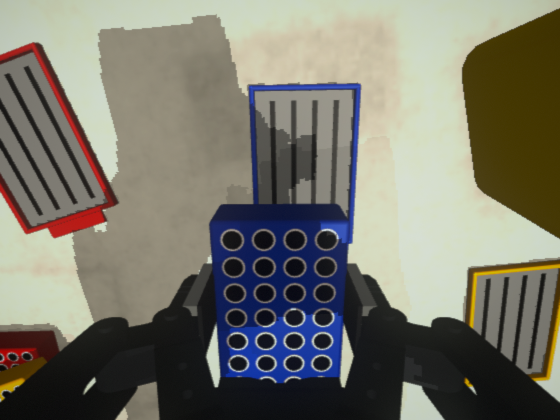

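Wrist view: blue held straight, with the blue tray ahead (far outer corners (249,85) and (360,84); right side down to (352,243)).

```bash
python3 - <<'E'
from h import *
s=dict(np.load("pics/w5.npz"))
g=np.array([onplane(s,u,9)[:2] for u in((249,85),(360,84),(352,240),(253,200))]);print(g.round(1).tolist())
d=g[0]-g[1];n=np.array([d[1],-d[0]])/np.linalg.norm(d);n*=np.sign(n[0])
for e in(g[1]-g[2],g[0]-g[3],n):print(np.degrees(np.arctan2(e[1],e[0])).round(1))
e=(g[1]-g[2]);e/=np.linalg.norm(e)
print("width",np.linalg.norm(d).round(1),"centre",(g[:2].mean(0)-63*e).round(1))
E
```

```text
[[701.5, -108.0], [692.6, -187.5], [572.1, -175.2], [616.1, -98.5]]
-5.8
-6.4
-6.4
width 80.0 centre [ 634.4 -141.4]
```

```bash
python3 -m inch '[[[0,0,-0.7],[0.02,0.009,0],0.04],[[0,0,0],[0.022,0.009,0.01],0.04],[[0,0,0],[0,0,0.025],0.04],[[0,0,0],[0,0,0.025],0.04],[[0,0,0],[0,0,0.02],0.04],[[0,0,0],[0,0,0.01],0.04],[[0,0,0],[0,0,0],0.04],[[0,0,0],[0,0,0],0.04]]'
python3 -c "
from h import *;go(647,-141.4,-96.2,12.1)"
```

```text
clock: 14.12
tcp_pos: [645.7, -139.2, 37.4]
tcp_rot: [-0.0, 0.999, -0.053, -0.004]
force: [0.8, 0.4, -3.0]
finger_gap: 54.6
grasp_force: 64.3
t 14.12 p [ 645.7 -139.2   37.4] yaw -96.1 tilt [-0.43  0.06] turn_z 0.1 shift(before turn) [ 1.7  2.  25.2] after turn [ 1.7  2.  25.2] q1,7 [ 0.2   0.99 -0.1   1.56  0.15  0.61 -1.66] gap 54.6 F [ 0.8  0.4 -3. ]
```

```bash
python3 -m inch '[[[0,0,0],[0.002,0.002,0.01],0.04],[[0,0,0],[0,0,0.006],0.04],[[0,0,0],[0,0,0.004],0.04],[[0,0,0],[0,0,0.002],0.04],[[0,0,0],[0,0,0],0.04],[[0,0,0],[0,0,0],0.04]]'
python3 -m inch '[[[0,0,0],[0,0,0.002],0.04],[[0,0,0],[0,0,0],0.04]]'
```

```text
clock: 14.62
tcp_pos: [648.2, -142.2, 15.7]
tcp_rot: [-0.0, 0.999, -0.054, -0.003]
force: [0.7, -0.6, -4.3]
finger_gap: 54.9
grasp_force: 64.4
clock: 14.78
tcp_pos: [648.2, -142.2, 13.7]
tcp_rot: [-0.0, 0.999, -0.054, -0.003]
force: [-0.4, 0.5, -3.2]
finger_gap: 54.6
grasp_force: 64.4
```

```bash
python3 -m inch '[[[0,0,0],[0,0,0.001],0.04],[[0,0,0],[0,0,0],0.04]]'
```

```text
clock: 14.95
tcp_pos: [648.1, -142.2, 12.6]
tcp_rot: [-0.0, 0.999, -0.054, -0.003]
force: [0.0, -0.1, -3.1]
finger_gap: 54.2
grasp_force: 64.4
```

```bash
python3 -m inch '[[[0,0,0],[0,0,0.001],0.04],[[0,0,0],[0,0,0],0.04]]'
```

```text
clock: 15.12
tcp_pos: [648.2, -142.2, 12.3]
tcp_rot: [-0.0, 0.999, -0.054, -0.003]
force: [-1.8, -0.3, 2.4]
finger_gap: 54.5
grasp_force: 64.9
```

Contact. Release and rise, then line up for gold.

```bash
python3 -m inch '[[[0,0,0],[0,0,0],0.07],[[0,0,0],[0,0,0],0.07],[[0,0,0],[0,0,0],0.07],[[0,0,0],[0,0,-0.02],0.07],[[0,0,0],[0,0,-0.035],0.085],[[0,0,0],[0,0,-0.035],0.085],[[0,0,0],[0,0,-0.035],0.085],[[0,0,0],[0,0,-0.025],0.085],[[0,0,0],[0,0,0],0.085],[[0,0,0],[0,0,0],0.085]]'
python3 - <<'E'
from h import *
from plant import snapshot
s=snapshot("wrist");np.savez("pics/w6.npz",**s);cv2.imwrite("pics/w6.png",s["img"][:,:,::-1])
go(464.5,141.1,15)
E
```

```text
clock: 15.95
tcp_pos: [650.3, -142.6, 163.7]
tcp_rot: [0.0, 0.999, -0.054, -0.001]
force: [-0.6, -0.1, -0.1]
finger_gap: 85.2
grasp_force: 0.0
t 16.00 p [ 649.  -142.4  161.9] yaw -96.2 tilt [-0.31  0.02] turn_z 68.8 shift(before turn) [-213.8 -262.1    1.1] after turn [-321.6  104.8    1.1] q1,7 [ 0.21  0.82 -0.13  1.5   0.13  0.84 -1.64] gap 85.2 F [-0.1 -0.6  0.4]
```

View pics/w6.png

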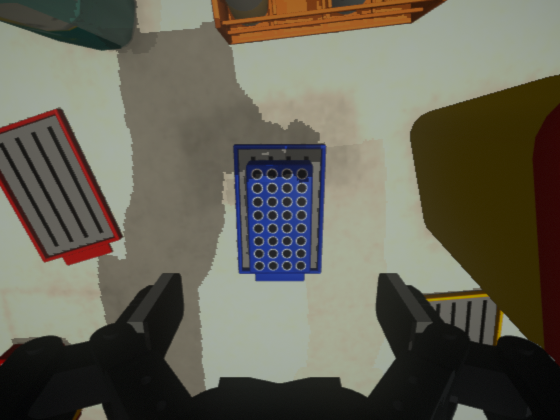

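Blue sits inside its rim: block top (246..312, 161..271), rim from (234,145) to (322,273). Now check it numerically, turn −111° (the joint-7 safe direction) and move to gold.

```bash
python3 - <<'E'
from h import *
s=dict(np.load("pics/w6.npz"))
t=np.array([onplane(s,u,9)[:2] for u in((234,145),(327,145),(322,273),(238,273))])
b=np.array([onplane(s,u,31)[:2] for u in((247,161),(312,161),(311,271),(251,271))])
print(t.mean(0).round(1),b.mean(0).round(1))
E
python3 -m inch '[[[0,0,0],[-0.015,-0.02,0],0.085],[[0,0,0],[-0.023,-0.028,0],0.085],[[0,0,0],[-0.023,-0.028,0],0.085],[[0,0,0],[-0.023,-0.028,0],0.085],[[0,0,0],[-0.023,-0.028,0],0.085],[[0,0,0],[-0.023,-0.028,0],0.085],[[0,0,0],[-0.023,-0.028,0],0.085],[[0,0,0],[-0.023,-0.028,0],0.085],[[0,0,0],[-0.015,-0.02,0],0.085],[[0,0,-7],[0,0,0],0.085]]'
python3 -m inch '[[[0,0,-7],[0,0,0],0.085],[[0,0,-7],[0,0,0],0.085],[[0,0,-7],[0,0,0],0.085],[[0,0,-7],[0,0,0],0.085],[[0,0,-7],[0,0,0],0.085],[[0,0,-7],[0,0,0],0.085],[[0,0,-7],[0,0,0],0.085],[[0,0,-7],[0,0,0],0.085],[[0,0,-7],[0,0,0],0.085],[[0,0,-7],[0,0,0],0.085]]'
python3 -c "
from h import *;go(464.5,141.1,15)"
```

```text
[ 635.5 -142.2] [ 636.8 -142.3]
clock: 16.83
tcp_pos: [479.5, 119.3, 161.4]
tcp_rot: [-0.001, 1.0, 0.013, -0.006]
force: [0.6, -0.3, 0.6]
finger_gap: 85.2
grasp_force: 0.0
clock: 17.67
tcp_pos: [483.3, 112.5, 161.4]
tcp_rot: [-0.003, 0.813, 0.582, -0.004]
force: [0.4, -1.1, -0.5]
finger_gap: 85.0
grasp_force: 0.0
t 17.67 p [483.3 112.5 161.4] yaw -18.8 tilt [-0.52  0.  ] turn_z -33.8 shift(before turn) [ 21.1 -27.    0.2] after turn [ 32.5 -10.7   0.2] q1,7 [-0.04  0.67 -0.46  2.    0.5   0.59 -1.16] gap 85.0 F [ 0.4 -1.1 -0.5]
```

```bash
python3 -m inch '[[[0,0,-7],[0,0,0],0.085],[[0,0,-7],[0,0,0],0.085],[[0,0,-7],[0,0,0],0.085],[[0,0,-7],[0,0,0],0.085],[[0,0,-6],[0,0,0],0.085],[[0,0,0],[0.01,-0.004,0.01],0.085],[[0,0,0],[0,0,0.01],0.085],[[0,0,0],[0,0,0],0.085],[[0,0,0],[0,0,0],0.085]]'
python3 - <<'E'
from h import *
from plant import snapshot
go(464.5,141.1,15)
s=snapshot("wrist");np.savez("pics/w7.npz",**s);cv2.imwrite("pics/w7.png",s["img"][:,:,::-1])
for c in("gold","red"):
    for q in blobs(s,c,amin=400,close=15):print(c,cv2.boundingRect(q),rect(s,q,56),rect(s,q,28))
E
```

```text
clock: 18.42
tcp_pos: [477.0, 120.8, 141.6]
tcp_rot: [-0.003, 0.61, 0.793, -0.003]
force: [0.9, 0.3, -0.2]
finger_gap: 85.0
grasp_force: 0.0
t 18.42 p [477.  120.8 141.6] yaw 14.9 tilt [-0.5  -0.05] turn_z -0.1 shift(before turn) [22.8 -6.9  0.1] after turn [22.8 -6.8  0.1] q1,7 [ 0.02  0.72 -0.59  2.03  0.69  0.61 -0.79] gap 85.0 F [ 0.9  0.3 -0.2]
gold (229, 115, 84, 140) (array([466.2, 141.3]), array([98.8, 56. ]), np.float32(105.1)) (array([467.1, 134.8]), array([110.9,  62.9]), np.float32(105.1))
red (402, 264, 148, 77) (array([641.5, 111.6]), array([119.4,  53.9]), np.float32(169.3)) (array([663.9, 101.5]), array([134.1,  60.5]), np.float32(169.3))
red (458, 210, 54, 28) (array([619.4, 155.7]), array([36.7, 16. ]), np.float32(5.8)) (array([639.1, 151. ]), array([41.3, 18. ]), np.float32(5.8))
red (311, 161, 31, 74) (array([504.5, 144.2]), array([52.9, 20. ]), np.float32(104.9)) (array([510., 138.]), array([59.4, 22.5]), np.float32(104.9))
red (201, 128, 32, 77) (array([424.6, 145.7]), array([52.2, 21.6]), np.float32(105.6)) (array([420.3, 139.8]), array([58.6, 24.3]), np.float32(105.6))
```

View pics/w7.png

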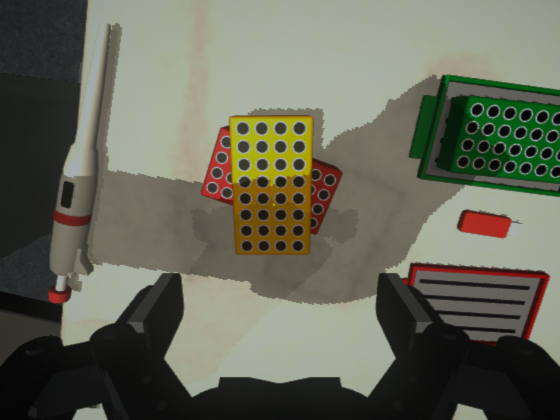

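The wrist view shows gold's top at (272,185) over red, whose ends show at (217,165) and (325,197). Grip gold.

```bash
python3 -m inch '[[[-0.5,-0.1,0],[0.012,-0.003,0],0.085],[[0,0,0],[0.011,-0.002,0.01],0.085],[[0,0,0],[0,0,0.025],0.085],[[0,0,0],[0,0,0.025],0.085],[[0,0,0],[0,0,0.02],0.085],[[0,0,0],[0,0,0.01],0.085],[[0,0,0],[0,0,0.005],0.085],[[0,0,0],[0,0,0],0.085],[[0,0,0],[0,0,0],0.085]]'
python3 -c "
from h import *;go(466,141.3,15,34.5)"
```

```text
clock: 19.22
tcp_pos: [467.9, 142.6, 48.2]
tcp_rot: [0.001, 0.61, 0.793, 0.002]
force: [0.9, -0.6, 0.5]
finger_gap: 84.8
grasp_force: 0.0
t 19.22 p [467.9 142.6  48.2] yaw 14.8 tilt [0.21 0.07] turn_z -0.2 shift(before turn) [-0.8 -2.2 13.7] after turn [-0.8 -2.2 13.7] q1,7 [-0.17  0.86 -0.35  2.1   0.92  0.34 -1.04] gap 84.8 F [ 0.9 -0.6  0.5]
```

```bash
python3 -m inch '[[[0,0,0],[-0.001,-0.002,0.008],0.085],[[0,0,0],[0,0,0.006],0.085],[[0,0,0],[0,0,0],0.05],[[0,0,0],[0,0,0],0.05],[[0,0,0],[0,0,0],0.04],[[0,0,0],[0,0,0],0.04],[[0,0,0],[0,0,0],0.04],[[0,0,0],[0,0,0],0.04],[[0,0,0],[0,0,0],0.04]]'
python3 -c "
from h import *;go(466,141.3,15,34.5)"
python3 -m inch '[[[0,0,0],[0,0,-0.005],0.04],[[0,0,0],[0,0,-0.015],0.04],[[0,0,0],[0,0,-0.025],0.04],[[0,0,0],[0,0,-0.03],0.04],[[0,0,0],[0,0,-0.03],0.04],[[0,0,0],[0,0,-0.015],0.04],[[0,0,0],[0,0,0],0.04]]'
python3 -c "
from h import *;go(464,-314,-90)"
```

```text
clock: 19.97
tcp_pos: [465.9, 141.1, 34.6]
tcp_rot: [0.001, 0.61, 0.793, 0.002]
force: [-0.3, -0.2, 6.4]
finger_gap: 54.7
grasp_force: 64.2
t 19.97 p [465.9 141.1  34.6] yaw 14.8 tilt [0.22 0.07] turn_z -0.2 shift(before turn) [0.2 0.1 0.1] after turn [0.2 0.1 0.1] q1,7 [-0.2   0.88 -0.31  2.11  0.96  0.29 -1.08] gap 54.7 F [-0.3 -0.2  6.4]
clock: 20.55
tcp_pos: [467.1, 141.7, 156.9]
tcp_rot: [0.002, 0.61, 0.792, 0.004]
force: [1.3, 0.4, -3.4]
finger_gap: 54.8
grasp_force: 64.3
t 20.55 p [467.1 141.7 156.9] yaw 14.8 tilt [0.48 0.21] turn_z -75.2 shift(before turn) [-439.8 -119.4   -1.7] after turn [   3.1 -455.7   -1.7] q1,7 [-0.01  0.69 -0.6   2.04  0.69  0.61 -0.83] gap 54.8 F [ 1.3  0.4 -3.4]
```

```bash
python3 -m inch '[[[0,0,0],[-0.02,-0.0055,0],0.04],[[0,0,0],[-0.038,-0.0103,0],0.04],[[0,0,0],[-0.038,-0.0103,0],0.04],[[0,0,0],[-0.038,-0.0103,0],0.04],[[0,0,0],[-0.038,-0.0103,0],0.04],[[0,0,0],[-0.038,-0.0103,0],0.04],[[0,0,0],[-0.038,-0.0103,0],0.04],[[0,0,0],[-0.038,-0.0103,0],0.04],[[0,0,0],[-0.038,-0.0103,0],0.04],[[0,0,0],[-0.02,-0.006,0],0.04]]'
python3 -m inch '[[[0,0,-7],[0,0,0],0.04],[[0,0,-7],[0,0,0],0.04],[[0,0,-7],[0,0,0],0.04],[[0,0,-7],[0,0,0],0.04],[[0,0,-7],[0,0,0],0.04],[[0,0,-7],[0,0,0],0.04],[[0,0,-7],[0,0,0],0.04],[[0,0,-7],[0,0,0],0.04],[[0,0,-7],[0,0,0],0.04],[[0,0,-7],[0,0,0],0.04]]'
python3 -c "
from h import *;go(464,-314,90)"
```

```text
clock: 21.38
tcp_pos: [460.5, -221.8, 151.6]
tcp_rot: [0.0, 0.612, 0.79, -0.001]
force: [-0.5, -0.1, -2.6]
finger_gap: 54.7
grasp_force: 64.2
clock: 22.22
tcp_pos: [461.7, -215.7, 152.0]
tcp_rot: [0.0, 0.042, 0.999, 0.001]
force: [-0.7, 0.1, -2.7]
finger_gap: 54.8
grasp_force: 64.2
t 22.22 p [ 461.7 -215.7  152. ] yaw 85.2 tilt [0.03 0.1 ] turn_z -4.8 shift(before turn) [-10.5 -97.7  -0.2] after turn [ -2.3 -98.3  -0.2] q1,7 [ 0.91  0.84 -0.99  1.97  0.94  0.88  0.89] gap 54.8 F [-0.7  0.1 -2.7]
```

```bash
python3 -m inch '[[[0,0,-4.8],[0,0,0],0.04],[[0,0,0],[0,-0.02,0],0.04],[[0,0,0],[0,-0.03,0],0.04],[[0,0,0],[0,-0.028,0],0.04],[[0,0,0],[-0.001,-0.018,0],0.04],[[0,0,0],[0,0,0],0.04],[[0,0,0],[0,0,0],0.04]]'
python3 - <<'E'
from h import *
from plant import snapshot
go(464,-314,90)
s=snapshot("wrist");np.savez("pics/w8.npz",**s);cv2.imwrite("pics/w8.png",s["img"][:,:,::-1])
E
```

```text
clock: 22.8
tcp_pos: [462.0, -312.5, 151.6]
tcp_rot: [0.0, 0.005, 1.0, 0.001]
force: [-0.1, 0.1, -2.8]
finger_gap: 54.7
grasp_force: 64.3
t 22.80 p [ 462.  -312.5  151.6] yaw 89.5 tilt [0.04 0.13] turn_z -0.5 shift(before turn) [-2.1 -1.5 -0. ] after turn [-2.  -1.5 -0. ] q1,7 [ 1.06  0.9  -1.01  1.82  0.93  0.98  1.2 ] gap 54.7 F [-0.1  0.1 -2.8]
```

View pics/w8.png

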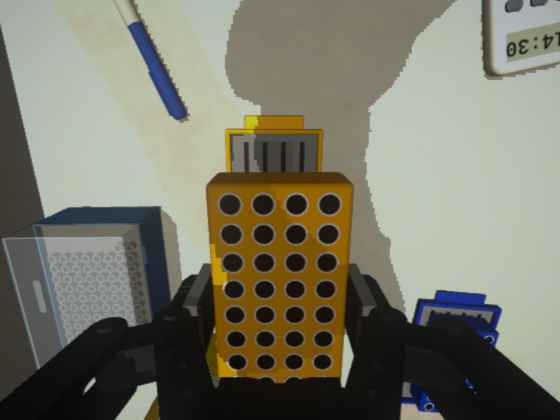

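The wrist view shows gold held straight, with the gold tray's tab-end outer corners at (226,130) and (322,130).

```bash
python3 - <<'E'
from h import *
s=dict(np.load("pics/w8.npz"))
g=np.array([onplane(s,u,9)[:2] for u in((226,130),(322,130))]);d=g[0]-g[1];n=np.array([-d[1],d[0]])/np.linalg.norm(d);n*=np.sign(n[0])
print(g.round(1).tolist(),np.linalg.norm(d).round(1),np.degrees(np.arctan2(n[1],n[0])).round(1),(g.mean(0)+63*n).round(1))
E
```

```text
[[403.0, -356.2], [403.7, -276.8]] 79.4 -0.5 [ 466.3 -317. ]
```

```bash
python3 -m inch '[[[0,0,-0.4],[-0.003,-0.003,0.02],0.04],[[0,0,0],[0,0,0.025],0.04],[[0,0,0],[0,0,0.025],0.04],[[0,0,0],[0,0,0.025],0.04],[[0,0,0],[0,0,0.02],0.04],[[0,0,0],[0,0,0.006],0.04],[[0,0,0],[0,0,0],0.04],[[0,0,0],[0,0,0],0.04]]'
python3 -c "
from h import *;go(465,-315.5,90,9.6)"
```

```text
clock: 23.52
tcp_pos: [467.2, -313.5, 32.9]
tcp_rot: [0.002, -0.001, 1.0, 0.001]
force: [-0.4, 0.5, -2.2]
finger_gap: 54.6
grasp_force: 64.2
t 23.52 p [ 467.2 -313.5   32.9] yaw 90.1 tilt [0.21 0.11] turn_z 0.1 shift(before turn) [ 2.3 -2.1 23.3] after turn [ 2.3 -2.1 23.3] q1,7 [ 0.99  1.07 -0.87  1.87  1.15  0.82  1.05] gap 54.6 F [-0.4  0.5 -2.2]
```

```bash
python3 -m inch '[[[0,0,0],[0.002,-0.002,0.008],0.04],[[0,0,0],[0,0,0.006],0.04],[[0,0,0],[0,0,0.004],0.04],[[0,0,0],[0,0,0.002],0.04],[[0,0,0],[0,0,0],0.04],[[0,0,0],[0,0,0],0.04]]'
python3 -m inch '[[[0,0,0],[0,0,0.001],0.04],[[0,0,0],[0,0,0],0.04]]'
```

```text
clock: 24.02
tcp_pos: [464.8, -316.5, 12.4]
tcp_rot: [0.002, -0.0, 1.0, 0.001]
force: [-0.6, 0.0, -1.4]
finger_gap: 55.0
grasp_force: 64.3
clock: 24.18
tcp_pos: [464.8, -316.5, 11.4]
tcp_rot: [0.002, -0.0, 1.0, 0.0]
force: [-0.2, 0.5, -1.6]
finger_gap: 54.8
grasp_force: 64.3
```

```bash
python3 -m inch '[[[0,0,0],[0,0,0.001],0.04],[[0,0,0],[0,0,0],0.04]]'
python3 -m inch '[[[0,0,0],[0,0,0.001],0.04],[[0,0,0],[0,0,0],0.04]]'
```

```text
clock: 24.35
tcp_pos: [464.6, -316.5, 10.3]
tcp_rot: [0.002, -0.0, 1.0, 0.001]
force: [0.6, 0.1, -1.7]
finger_gap: 54.6
grasp_force: 64.3
clock: 24.52
tcp_pos: [464.8, -316.5, 9.7]
tcp_rot: [0.002, -0.0, 1.0, 0.0]
force: [-1.2, -0.1, 1.9]
finger_gap: 54.7
grasp_force: 64.7
```

```bash
python3 -m inch '[[[0,0,0],[0,0,0],0.07],[[0,0,0],[0,0,0],0.07],[[0,0,0],[0,0,0],0.07],[[0,0,0],[0,0,-0.02],0.07],[[0,0,0],[0,0,-0.035],0.085],[[0,0,0],[0,0,-0.035],0.085],[[0,0,0],[0,0,-0.035],0.085],[[0,0,0],[0,0,-0.025],0.085],[[0,0,0],[0,0,0],0.085],[[0,0,0],[0,0,0],0.085]]'
python3 - <<'E'
from h import *
from plant import snapshot
s=snapshot("wrist");np.savez("pics/w9.npz",**s);cv2.imwrite("pics/w9.png",s["img"][:,:,::-1])
for q in blobs(s,"gold",amin=1500,close=3):print("gold",cv2.boundingRect(q),rect(s,q,31))
t=snapshot("top")
for q in blobs(t,"red",amin=300):print("red",cv2.boundingRect(q),rect(t,q,28))
go(464,140,90+16)
E
```

```text
clock: 25.35
tcp_pos: [465.0, -317.0, 160.7]
tcp_rot: [0.003, -0.0, 1.0, -0.0]
force: [-0.0, -0.2, -0.3]
finger_gap: 84.8
grasp_force: 0.0
gold (171, 312, 159, 72) (array([ 619.1, -349.8]), array([155.9,  79.1]), np.float32(97.9))
gold (233, 110, 95, 149) (array([ 454.2, -317.9]), array([126.1,  74.4]), np.float32(179.2))
red (216, 252, 27, 44) (array([463.3, 139.1]), array([98.5, 55.2]), np.float32(174.6))
red (407, 142, 89, 77) (array([ 689.4, -394.4]), array([198. , 169.5]), np.float32(100.2))
t 25.45 p [ 463.4 -316.8  158.4] yaw 90.0 tilt [0.07 0.07] turn_z -16.0 shift(before turn) [ -1.  456.8   0.5] after turn [-126.5  438.9    0.5] q1,7 [ 1.06  0.9  -1.01  1.81  0.91  0.99  1.23] gap 84.9 F [-0.6 -0.4 -0.5]
```

View pics/w9.png

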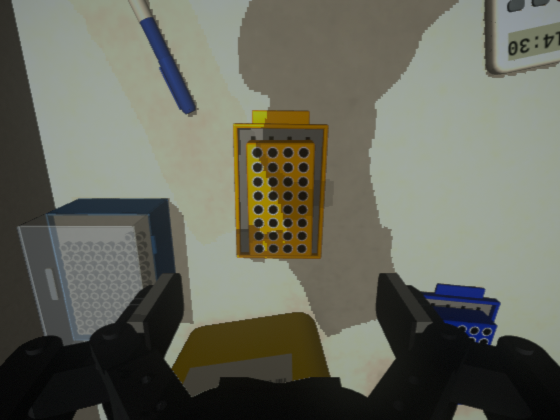

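Gold sits inside its rim: block (246..313, 142..254), rim (234..328, 124..259). Next red, at (463,139) with its axis at 174.6°.

```bash
python3 -m inch '[[[0,0,0],[0,0.02,0],0.085],[[0,0,0],[0,0.04,0],0.085],[[0,0,0],[0,0.041,0],0.085],[[0,0,0],[0,0.041,0],0.085],[[0,0,0],[0,0.041,0],0.085],[[0,0,0],[0,0.041,0],0.085],[[0,0,0],[0,0.041,0],0.085],[[0,0,0],[0,0.041,0],0.085],[[0,0,0],[0,0.041,0],0.085],[[0,0,0],[0,0.041,0],0.085]]'
python3 -m inch '[[[0,0,5.4],[0,0,0],0.085],[[0,0,0],[0,0.035,0],0.085],[[0,0,0],[0,0,0],0.085],[[0,0,0],[0,0,0],0.085]]'
python3 -c "
from h import *;go(463.3,139.1,84.6)"
```

```text
clock: 26.28
tcp_pos: [462.6, 72.7, 158.3]
tcp_rot: [0.0, -0.0, 1.0, 0.0]
force: [0.3, -0.3, 1.2]
finger_gap: 85.0
grasp_force: 0.0
clock: 26.62
tcp_pos: [466.4, 108.0, 158.8]
tcp_rot: [0.001, 0.045, 0.999, 0.001]
force: [-0.3, 0.3, -0.9]
finger_gap: 85.1
grasp_force: 0.0
t 26.62 p [466.4 108.  158.8] yaw 84.9 tilt [0.06 0.1 ] turn_z 0.3 shift(before turn) [ 5.9 30.7  0.1] after turn [ 6.  30.6  0.1] q1,7 [ 0.24  0.78 -0.95  2.05  0.92  0.81  0.2 ] gap 85.1 F [-0.3  0.3 -0.9]
```

```bash
python3 -m inch '[[[0,0,0.3],[0.003,0.015,0],0.085],[[0,0,0],[0.003,0.016,0.015],0.085],[[0,0,0],[0,0,0.01],0.085],[[0,0,0],[0,0,0],0.085],[[0,0,0],[0,0,0],0.085]]'
python3 - <<'E'
from h import *
from plant import snapshot
s=snapshot("wrist");np.savez("pics/w10.npz",**s)
for q in blobs(s,"red",amin=1500,close=15):print("red",cv2.boundingRect(q),rect(s,q,28))
go(463.3,139.1,84.6,7)
E
```

```text
clock: 27.03
tcp_pos: [463.4, 135.8, 133.7]
tcp_rot: [0.0, 0.05, 0.999, -0.001]
force: [0.4, -0.1, -0.5]
finger_gap: 85.6
grasp_force: 0.0
red (246, 145, 76, 125) (array([463.5, 138.7]), array([100.3,  55.1]), np.float32(174.7))
t 27.08 p [463.8 136.1 134.3] yaw 84.3 tilt [ 0.08 -0.03] turn_z -0.3 shift(before turn) [  1.    3.  127.3] after turn [  1.    3.  127.3] q1,7 [ 0.15  0.82 -0.9   2.06  0.97  0.77  0.09] gap 84.9 F [0.4 0.6 0.3]
```

```bash
python3 -m inch '[[[0,0,-0.3],[0.001,0.003,0.01],0.085],[[0,0,0],[0,0,0.025],0.085],[[0,0,0],[0,0,0.025],0.085],[[0,0,0],[0,0,0.025],0.085],[[0,0,0],[0,0,0.02],0.085],[[0,0,0],[0,0,0.01],0.085],[[0,0,0],[0,0,0],0.085],[[0,0,0],[0,0,0],0.085]]'
python3 -c "
from h import *;go(463.4,138.9,84.6,7.5)"
```

```text
clock: 27.75
tcp_pos: [464.0, 140.1, 19.9]
tcp_rot: [0.001, 0.047, 0.999, 0.0]
force: [-0.2, -0.0, 0.2]
finger_gap: 85.0
grasp_force: 0.0
t 27.75 p [464.  140.1  19.9] yaw 84.6 tilt [0.15 0.04] turn_z -0.0 shift(before turn) [ 0.5 -1.3 12.4] after turn [ 0.5 -1.3 12.4] q1,7 [ 0.04  1.   -0.72  2.1   1.32  0.61 -0.2 ] gap 85.0 F [-0.2 -0.   0.2]
```

```bash
python3 -m inch '[[[0,0,0],[0,-0.001,0.008],0.085],[[0,0,0],[0,0,0.004],0.085],[[0,0,0],[0,0,0],0.05],[[0,0,0],[0,0,0],0.05],[[0,0,0],[0,0,0],0.04],[[0,0,0],[0,0,0],0.04],[[0,0,0],[0,0,0],0.04],[[0,0,0],[0,0,0],0.04],[[0,0,0],[0,0,0],0.04]]'
python3 -c "
from h import *;go(463.4,138.9,84.6,8)"
python3 -m inch '[[[0,0,0],[0,0,-0.005],0.04],[[0,0,0],[0,0,-0.015],0.04],[[0,0,0],[0,0,-0.025],0.04],[[0,0,0],[0,0,-0.03],0.04],[[0,0,0],[0,0,-0.03],0.04],[[0,0,0],[0,0,-0.015],0.04],[[0,0,0],[0,0,0],0.04]]'
python3 -c "
from h import *;go(678.5,68,101)"
```

```text
clock: 28.5
tcp_pos: [464.1, 139.7, 8.9]
tcp_rot: [0.002, 0.047, 0.999, 0.0]
force: [-0.3, -1.0, 5.1]
finger_gap: 54.9
grasp_force: 64.1
t 28.50 p [464.1 139.7   8.9] yaw 84.6 tilt [0.25 0.03] turn_z 0.0 shift(before turn) [ 0.6 -0.8  0.9] after turn [ 0.6 -0.8  0.9] q1,7 [ 0.03  1.02 -0.7   2.1   1.36  0.6  -0.23] gap 54.9 F [-0.3 -1.   5.1]
clock: 29.08
tcp_pos: [464.8, 140.9, 131.0]
tcp_rot: [0.004, 0.047, 0.999, 0.002]
force: [0.8, -0.0, -3.6]
finger_gap: 54.5
grasp_force: 64.5
t 29.08 p [464.8 140.9 131. ] yaw 84.7 tilt [0.47 0.21] turn_z -16.3 shift(before turn) [-219.6  -52.7    1.5] after turn [-195.9 -112.3    1.5] q1,7 [ 0.13  0.82 -0.88  2.06  0.98  0.74  0.09] gap 54.5 F [ 0.8 -0.  -3.6]
```

```bash
python3 -m inch '[[[0,0,0],[-0.02,-0.005,0],0.04],[[0,0,0],[-0.035,-0.0084,0],0.04],[[0,0,0],[-0.035,-0.0084,0],0.04],[[0,0,0],[-0.035,-0.0084,0],0.04],[[0,0,0],[-0.035,-0.0084,0],0.04],[[0,0,0],[-0.035,-0.0084,0],0.04],[[0,0,0],[-0.015,-0.0035,0],0.04],[[0,0,-5.4],[0,0,0],0.04],[[0,0,-5.4],[0,0,0],0.04],[[0,0,-5.4],[0,0,0],0.04]]'
python3 -m inch '[[[0,0,0],[0,0,0],0.04],[[0,0,0],[0,0,0],0.04]]'
python3 - <<'E'
from h import *
from plant import snapshot
go(678.5,68,101)
s=snapshot("wrist");np.savez("pics/w11.npz",**s);cv2.imwrite("pics/w11.png",s["img"][:,:,::-1])
E
```

```text
clock: 29.92
tcp_pos: [666.9, 69.2, 126.0]
tcp_rot: [0.0, -0.097, 0.995, -0.0]
force: [-0.1, 0.3, -3.0]
finger_gap: 54.3
grasp_force: 64.4
clock: 30.08
tcp_pos: [666.9, 69.5, 126.6]
tcp_rot: [0.0, -0.093, 0.996, 0.0]
force: [-0.1, -0.3, -3.6]
finger_gap: 54.5
grasp_force: 64.4
t 30.08 p [666.9  69.5 126.6] yaw 100.7 tilt [0.03 0.01] turn_z -0.3 shift(before turn) [-11.1  -3.6   0. ] after turn [-11.1  -3.6   0. ] q1,7 [ 0.27  1.04 -0.96  1.48  0.91  1.11  0.88] gap 54.5 F [-0.1 -0.3 -3.6]
```

View pics/w11.png

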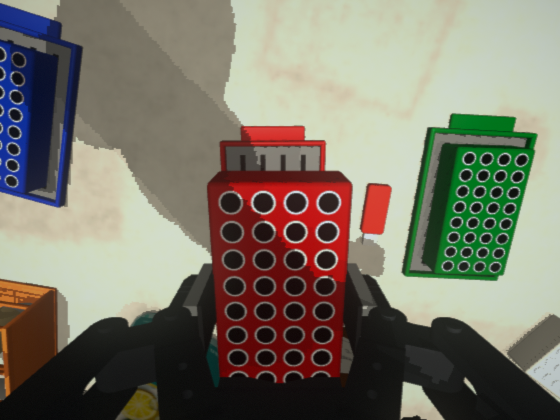

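The wrist view shows red held straight, with the red tray's tab-end outer corners at (220,142) and (326,142). The spray bottle (teal, bottom left) is nearby, so I'll check its distance too.

```bash
python3 - <<'E'
from h import *
s=dict(np.load("pics/w11.npz"))
g=np.array([onplane(s,u,9)[:2] for u in((220,142),(326,142))]);d=g[0]-g[1];n=np.array([-d[1],d[0]])/np.linalg.norm(d);n*=np.sign(n[0])
print(g.round(1).tolist(),np.linalg.norm(d).round(1),np.degrees(np.arctan2(n[1],n[0])).round(1),(g.mean(0)+63*n).round(1))
S={n:dict(np.load(f"pics/{n}0.npz")) for n in("top","scene")}
for a,b in(((282,90),(222,122)),((296,98),(232,118))):print("bottle head",*tri(S["top"],a,S["scene"],b))
print("bottle body low edge", onplane(S["top"],(285,142),60),onplane(S["top"],(285,142),0))
E
```

```text
[[625.1, 14.9], [610.0, 94.3]] 80.8 10.7 [679.5  66.3]
bottle head [831.70657483  17.54162864 248.73122225] 2.872505096516123
bottle head [812.86679865 -10.07055138 256.06530224] 4.377262666648965
bottle body low edge [774.99644817   8.44368978  60.        ] [791.69992025   7.76733832   0.        ]
```

```bash
python3 -m inch '[[[0,0,-0.3],[-0.012,-0.004,0.01],0.04],[[0,0,0],[0,0,0.025],0.04],[[0,0,0],[0,0,0.025],0.04],[[0,0,0],[0,0,0.02],0.04],[[0,0,0],[0,0,0.012],0.04],[[0,0,0],[0,0,0.006],0.04],[[0,0,0],[0,0,0],0.04],[[0,0,0],[0,0,0],0.04]]'
python3 -c "
from h import *;go(679.5,68,101,12)"
```

```text
clock: 30.8
tcp_pos: [681.1, 68.8, 31.1]
tcp_rot: [0.002, -0.097, 0.995, 0.001]
force: [0.6, 0.7, -3.6]
finger_gap: 54.7
grasp_force: 64.3
t 30.80 p [681.1  68.8  31.1] yaw 101.1 tilt [0.23 0.11] turn_z 0.1 shift(before turn) [ 1.8 -0.5 19.1] after turn [ 1.8 -0.5 19.1] q1,7 [ 0.25  1.17 -0.89  1.47  1.01  1.    0.85] gap 54.7 F [ 0.6  0.7 -3.6]
```

```bash
python3 -m inch '[[[0,0,0],[0.002,0,0.007],0.04],[[0,0,0],[0,0,0.005],0.04],[[0,0,0],[0,0,0.003],0.04],[[0,0,0],[0,0,0.002],0.04],[[0,0,0],[0,0,0],0.04],[[0,0,0],[0,0,0],0.04]]'
python3 -m inch '[[[0,0,0],[0,0,0.001],0.04],[[0,0,0],[0,0,0],0.04]]'
```

```text
clock: 31.3
tcp_pos: [678.8, 68.0, 13.4]
tcp_rot: [0.002, -0.097, 0.995, 0.0]
force: [-0.2, -0.3, -3.2]
finger_gap: 55.1
grasp_force: 64.4
clock: 31.47
tcp_pos: [678.8, 68.0, 12.5]
tcp_rot: [0.002, -0.097, 0.995, 0.0]
force: [0.4, 0.3, -2.9]
finger_gap: 54.4
grasp_force: 64.4
```

```bash
python3 -m inch '[[[0,0,0],[0,0,0.001],0.04],[[0,0,0],[0,0,0],0.04]]'
```

```text
clock: 31.63
tcp_pos: [679.0, 68.1, 12.0]
tcp_rot: [0.002, -0.097, 0.995, 0.0]
force: [-0.7, -1.0, 0.9]
finger_gap: 54.5
grasp_force: 64.7
```

Contact. Release, rise, back off toward the base and check everything from above.

```bash
python3 -m inch '[[[0,0,0],[0,0,0],0.07],[[0,0,0],[0,0,0],0.07],[[0,0,0],[0,0,0],0.07],[[0,0,0],[0,0,-0.02],0.07],[[0,0,0],[0,0,-0.035],0.085],[[0,0,0],[0,0,-0.035],0.085],[[0,0,0],[0,0,-0.035],0.085],[[0,0,0],[0,0,-0.025],0.085],[[0,0,0],[0,0,0],0.085],[[0,0,0],[0,0,0],0.085]]'
python3 - <<'E'
from plant import snapshot
from h import *
s=snapshot("wrist");np.savez("pics/w12.npz",**s)
E
python3 -m inch '[[[0,0,0],[0.035,0,0],0.085],[[0,0,0],[0.035,0,0],0.085],[[0,0,0],[0.035,0,0],0.085],[[0,0,0],[0.035,0,0],0.085],[[0,0,0],[0.035,0,0],0.085],[[0,0,0],[0.03,0,0],0.085],[[0,0,0],[0,0,0],0.085],[[0,0,0],[0,0,0],0.085],[[0,0,0],[0,0,0],0.085]]'
python3 - <<'E'
from plant import snapshot
from h import *
s=snapshot("top");np.savez("pics/top3.npz",**s)
for c in HUE:
    for q in blobs(s,c,amin=400,close=3):print(c,cv2.boundingRect(q),rect(s,q,31))
w=dict(np.load("pics/w12.npz"))["img"][:,:,::-1]
t=cv2.convertScaleAbs(cv2.resize(s["img"][150:315,170:450,::-1],(560,330),interpolation=cv2.INTER_CUBIC),alpha=1.5)
cv2.imwrite("pics/end.png",cv2.resize(np.vstack([cv2.resize(w,(400,300)),cv2.resize(t,(400,236))]),None,fx=1.1,fy=1.1))
E
```

```text
clock: 32.47
tcp_pos: [679.3, 68.4, 163.5]
tcp_rot: [0.004, -0.097, 0.995, 0.001]
force: [0.4, -0.5, -0.9]
finger_gap: 84.6
grasp_force: 0.0
clock: 33.27
tcp_pos: [477.8, 28.1, 160.2]
tcp_rot: [0.001, -0.097, 0.995, 0.001]
force: [0.6, 0.2, -0.3]
finger_gap: 85.1
grasp_force: 0.0
red (242, 160, 33, 48) (array([678.7,  68.5]), array([107.6,  73.6]), np.float32(10.7))
red (407, 142, 89, 77) (array([ 688.8, -393.4]), array([196.7, 169. ]), np.float32(100.1))
gold (426, 334, 134, 86) (array([ 233.3, -469.2]), array([315., 187.]), np.float32(90.4))
gold (371, 297, 142, 91) (array([ 327.8, -348.5]), array([307.8, 180.9]), np.float32(107.9))
gold (402, 248, 35, 48) (array([ 469.9, -309.2]), array([109.8,  78.6]), np.float32(0.2))
gold (239, 230, 139, 111) (array([443.2, -45.9]), array([314.2, 151.2]), np.float32(66.2))
gold (396, 167, 23, 54) (array([ 654.8, -281.3]), array([129. ,  35.3]), np.float32(11.9))
green (185, 180, 27, 43) (array([635.8, 218.9]), array([99.2, 55. ]), np.float32(9.4))
blue (333, 180, 26, 45) (array([ 635.4, -138.5]), array([107.6,  56.6]), np.float32(174.6))
```

View pics/end.png

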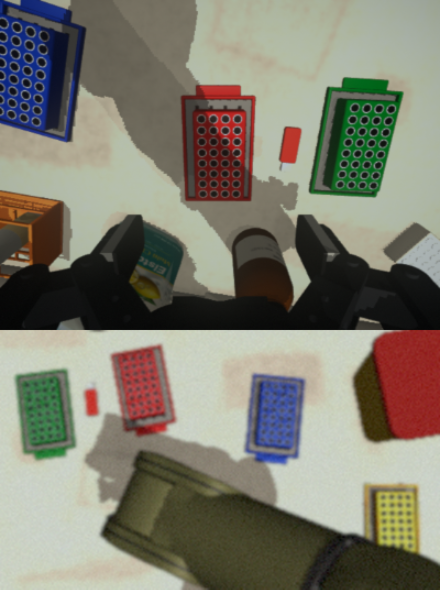

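All four blocks lie flat inside their own-colour trays: red (218,150) in the upper image, and all four in the lower one. Their centres are within a few mm of the tray centres, and the robot is clear of everything.

```bash
python3 -c "
from plant import hand_in;print(hand_in())"
```

```text
the job is handed in; nothing more can be done
None
```

All four blocks were set down in the trays of their own colour, released with the arm clear, and handed in at about 33 s of the 104 s; the hand-in gave no verdict, but the last pictures show each block inside its rim and within a few mm of centre.

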